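# Rack the tasting cups and stir them with syrup

### The arm

A 6-joint arm with a two-finger parallel gripper is mounted at the origin on the work surface. World frame = base frame: x ahead of the robot, y to its left, z up, the work surface at z = 0. Lengths are in m, angles in degrees, forces in N, time in s.
With the tool pointing down it reaches from about 0.35 to 0.875 m from the base axis. Payload 4.2 kg.
Tool frame: the origin (TCP) lies on the centre line of the jaws, within the pads' length; the fingertips stand tip_reach ahead of it and the grasp point (between the pads) is the TCP (tip_reach is the distance from the TCP to the fingertips, in m); z points along the fingers, y is the line along which they close (so a half turn about z gives the same grasp; the last joint's range is limited). The gripper opens to 87 mm and grips with 3 to 60 N. Pads are 19 mm wide; open, the fingers measure 117 mm over their backs; the gripper's body (75 mm by 190 mm) begins 51 mm behind the grasp point.
Start: joints at [88.213, 22.042, 0.453, 0, -68.411, -14.817], TCP at [0.179, 0.599, 0.242] pointing down, gripper open.
Joint ranges: [-179.83, 179.83], [-69.29, 118.12], [-61.27, 80.66], [-181.25, 117.63], [-171.15, -9.14], [-177.46, 177.46]. Speed limits (degrees/s): [159.86, 159.86, 180, 180, 180, 180].

### API

Orientations are given as a 3x3 rotation matrix whose columns are the frame's x, y, z axes.
In Python, from station import sense, capture, finish_job, tip_reach gives the robot as it stands.
- The arm moves only by the tool arm_command, never from a script. Its argument "deltas" is a list of rows, each a list of 7 numbers: the turn, a rotation vector about the tool's x, y, z in rad, then the shift along the tool's x, y, z in cm, then the closure, from -1 (fully open) to 1 (shut), so that 0 is half open. In form: [[rx, ry, rz, dx, dy, dz, hand], ...]. A call has 1 to 8 rows; each row is the pose to reach, as a shift and turn from the pose commanded when the call began, along the tool's axes at that moment; what a row does not reach only later rows make up. A row lasts 1/12 s, in which the tool goes at most 41.7 mm and 7.16 degrees, less where a joint would pass 70% of its speed; a pose out of reach is approached as far as the arm can. A call with a gripper value outside its range is refused whole. The fingers move at their own pace and stop on an object; the grip force is fixed at half the most. Time passes only in rows, so rows that repeat a pose let the fingers close. It gives the time, the measured TCP pose, the force, the opening and the grip force at its end, in the units of the state.
- sense(): the state, without advancing time (a new reading comes with each control period).
- capture(name): name is "scene" or "side" or "wrist"; returns a dict with "pixels" (384x512x3 uint8, blue, green, red), "fovy" (degrees; the focal length in pixels is half the picture's height over the tangent of half this angle, whatever the lens; pixels are square), "cx", "cy" (the principal point, pixels), "rvec" (rotation vector, rad) and "tvec" (3), from world to camera coordinates, as OpenCV has them. Camera axes: x right, y down, z forward; pixel columns grow to the right and rows downward; lengths in m; the calibration is good to about 2 mm. A picture is of the moment at which its call begins. There is no depth.
- finish_job(): hands the job in; it is judged then, once.
The state is a dict: "time_s": time; "joints": joint angles; "joint_velocities": joint speeds; "effort": joint torques, N m; "tcp_pos": TCP position; "ee_rot": TCP orientation; "wrist_force": force on the tool from outside, world axes, zero at the start; "moment": the same for the moment, N m; "gripper_width": opening from 0.0 (shut) to 1.0 (fully open); "gripper_force": force on a finger pad.
Only numpy, scipy, OpenCV 4.12 (cv2) and the standard library are available. Lean on these libraries where they do the work, as an engineer would, in place of code of your own. Each camera call takes 0.05 s, during which the arm holds its last target. There are 200 camera calls.

### The job

Take the lid off the clay syrup pot and stand every white tasting cup upright in a hole of the wooden rack, one to a hole. Then take the stirrer from its stand and, without pressing it hard on them, dip its tip into the lower half of the pot, then of each racked cup from the shortest to the tallest, then of the steel tumbler to rinse it. Finish with the stirrer standing upright in its stand again, its collar down on the top, the lid back on the pot, pot and tumbler upright, and the bottle, napkins and jar left alone.

Things in the scene. Friction and masses are not known exactly. Their poses are not given: they have to be found in the camera images.
- cup1_mid (a point): white ceramic straight-sided tasting cup 55 mm tall, 44 mm outer and 38 mm inner diameter, open at the top, floor 6 mm thick, 90 g or so; the point is its centre, 27.5 mm above its foot, z up along its axis; absent in some starts
- cup2_mid (a point): white ceramic straight-sided tasting cup 70 mm tall, 44 mm outer and 38 mm inner diameter, open at the top, floor 6 mm thick, 110 g or so; the point is its centre, 35 mm above its foot, z up along its axis; absent in some starts
- cup3_mid (a point): white ceramic straight-sided tasting cup 85 mm tall, 44 mm outer and 38 mm inner diameter, open at the top, floor 6 mm thick, 130 g or so; the point is its centre, 42.5 mm above its foot, z up along its axis; absent in some starts
- cup4_mid (a point): white ceramic straight-sided tasting cup 100 mm tall, 44 mm outer and 38 mm inner diameter, open at the top, floor 6 mm thick, 150 g or so; the point is its centre, 50 mm above its foot, z up along its axis; absent in some starts
- rack: fixed pale wooden serving rack 90 x 360 x 32 mm with a row of four equal round holes along its y axis, 85 mm apart; origin under its centre on the table
- hole1 (a point): centre of the mouth of rack hole 1 of 4 (1 is at the rack's -y end), at the rack's top face 32 mm above the table; hole 50 mm wide, 26 mm deep (a seated cup's foot is 6 mm above the table)
- hole2 (a point): centre of the mouth of rack hole 2 of 4 (1 is at the rack's -y end), at the rack's top face 32 mm above the table; hole 50 mm wide, 26 mm deep (a seated cup's foot is 6 mm above the table)
- hole3 (a point): centre of the mouth of rack hole 3 of 4 (1 is at the rack's -y end), at the rack's top face 32 mm above the table; hole 50 mm wide, 26 mm deep (a seated cup's foot is 6 mm above the table)
- hole4 (a point): centre of the mouth of rack hole 4 of 4 (1 is at the rack's -y end), at the rack's top face 32 mm above the table; hole 50 mm wide, 26 mm deep (a seated cup's foot is 6 mm above the table)
- stirrer_grip (a point): the stirrer, an upright drink stirrer 180 mm long, 70 g or so: round wooden tip 14 mm thick and 30 mm long at the bottom, thin steel shaft, steel collar 30 mm wide (75 to 80 mm above the tip end), round wooden handle 19 mm thick and 70 mm long at the top (110 to 180 mm above the tip end). The point is the handle's centre, 145 mm above the tip end; z runs up the stirrer. It stands upright in the stand with its collar resting on the stand's top
- stirrer_tip (a point): the lower end of the stirrer, on its axis; z up the stirrer; 5 mm above the table when it is in the stand
- stand_top (a point): fixed dark steel stand for the stirrer, block 70 x 70 x 80 mm with one upright through bore 22 mm wide; the point is the centre of the bore at the top face, 80 mm above the table
- pot_mid (a point): low open terracotta clay pot (the syrup pot), loose, 76 mm outer and 66 mm inner diameter at the rim, 50 mm tall, floor 6 mm thick, 280 g; the point is its centre, 25 mm above the table
- lid_knob (a point): the pot's loose clay lid, 90 g: flat disc 80 mm wide and 5 mm thick, under it a plug 56 mm wide and 6 mm deep that goes into the pot's mouth, on it an upright round wooden knob 20 mm thick and 30 mm tall; the point is the knob's centre, 15 mm above the disc's top and 26 mm above the plug's underside, z up; it starts on the pot, disc lying on the rim
- tumbler_mid (a point): tall open steel tumbler (the rinsing tumbler), loose, 72 mm outer and 66 mm inner diameter at the rim, 100 mm tall, floor 8 mm thick, 350 g; the point is its centre, 50 mm above the table
- bottle: bystander: closed green bottle 68 mm wide, 200 mm tall; origin at its foot
- napkins: bystander: stack of white napkins 100 x 100 x 40 mm; origin at its foot
- jar: bystander: closed amber jar 64 mm wide, 70 mm tall; origin at its foot
Not all that is in view belongs to the job. What is shaped like the part that bears cup1_mid but yellow is not meant. Leave any red look-alike of the part that bears lid_knob alone.

How it is judged (in metres and radians):
On the way, in this order (a step that is already met when the one before it is completed fails the run):
1. every cup present stands upright in a hole of the rack, let go ((horizontal distance between cup1_mid and hole1 below 0.008 m or horizontal distance between cup1_mid and hole2 below 0.008 m or horizontal distance between cup1_mid and hole3 below 0.008 m or horizontal distance between cup1_mid and hole4 below 0.008 m) and height (world z) of cup1_mid below 0.0385 m and angle between each of cup1_mid, cup2_mid, cup3_mid, cup4_mid's own z axis and vertical below 0.12 rad and contact force between the fingers and cup1 below 0.3 N and (horizontal distance between cup2_mid and hole1 below 0.008 m or horizontal distance between cup2_mid and hole2 below 0.008 m or horizontal distance between cup2_mid and hole3 below 0.008 m or horizontal distance between cup2_mid and hole4 below 0.008 m) and height (world z) of cup2_mid below 0.046 m and contact force between the fingers and cup2 below 0.3 N and (horizontal distance between cup3_mid and hole1 below 0.008 m or horizontal distance between cup3_mid and hole2 below 0.008 m or horizontal distance between cup3_mid and hole3 below 0.008 m or horizontal distance between cup3_mid and hole4 below 0.008 m) and height (world z) of cup3_mid below 0.0535 m and contact force between the fingers and cup3 below 0.3 N and (horizontal distance between cup4_mid and hole1 below 0.008 m or horizontal distance between cup4_mid and hole2 below 0.008 m or horizontal distance between cup4_mid and hole3 below 0.008 m or horizontal distance between cup4_mid and hole4 below 0.008 m) and height (world z) of cup4_mid below 0.061 m and contact force between the fingers and cup4 below 0.3 N), for 0.2 s.
2. the held stirrer's tip is in the lower half of the clay pot (horizontal distance between stirrer_tip and pot_mid below 0.031 m and z of stirrer_tip in the frame of pot_mid between -0.025 and 0 m and angle between pot_mid's own z axis and vertical below 0.35 rad and contact force between the fingers and stirrer above 0.5 N), for 0.15 s.
3. the stirrer's tip is in the lower half of the 55 mm cup, which stands in the rack (horizontal distance between stirrer_tip and cup1_mid below 0.019 m and z of stirrer_tip in the frame of cup1_mid between -0.0275 and 0 m and (horizontal distance between cup1_mid and hole1 below 0.008 m or horizontal distance between cup1_mid and hole2 below 0.008 m or horizontal distance between cup1_mid and hole3 below 0.008 m or horizontal distance between cup1_mid and hole4 below 0.008 m) and height (world z) of cup1_mid below 0.0385 m and angle between cup1_mid's own z axis and vertical below 0.12 rad), for 0.15 s.
4. the stirrer's tip is in the lower half of the 70 mm cup, which stands in the rack (horizontal distance between stirrer_tip and cup2_mid below 0.019 m and z of stirrer_tip in the frame of cup2_mid between -0.035 and 0 m and (horizontal distance between cup2_mid and hole1 below 0.008 m or horizontal distance between cup2_mid and hole2 below 0.008 m or horizontal distance between cup2_mid and hole3 below 0.008 m or horizontal distance between cup2_mid and hole4 below 0.008 m) and height (world z) of cup2_mid below 0.046 m and angle between cup2_mid's own z axis and vertical below 0.12 rad), for 0.15 s.
5. the stirrer's tip is in the lower half of the 85 mm cup, which stands in the rack (horizontal distance between stirrer_tip and cup3_mid below 0.019 m and z of stirrer_tip in the frame of cup3_mid between -0.0425 and 0 m and (horizontal distance between cup3_mid and hole1 below 0.008 m or horizontal distance between cup3_mid and hole2 below 0.008 m or horizontal distance between cup3_mid and hole3 below 0.008 m or horizontal distance between cup3_mid and hole4 below 0.008 m) and height (world z) of cup3_mid below 0.0535 m and angle between cup3_mid's own z axis and vertical below 0.12 rad), for 0.15 s.
6. the stirrer's tip is in the lower half of the 100 mm cup, which stands in the rack (horizontal distance between stirrer_tip and cup4_mid below 0.019 m and z of stirrer_tip in the frame of cup4_mid between -0.05 and 0 m and (horizontal distance between cup4_mid and hole1 below 0.008 m or horizontal distance between cup4_mid and hole2 below 0.008 m or horizontal distance between cup4_mid and hole3 below 0.008 m or horizontal distance between cup4_mid and hole4 below 0.008 m) and height (world z) of cup4_mid below 0.061 m and angle between cup4_mid's own z axis and vertical below 0.12 rad), for 0.15 s.
7. the held stirrer's tip is in the lower half of the steel tumbler (horizontal distance between stirrer_tip and tumbler_mid below 0.033 m and z of stirrer_tip in the frame of tumbler_mid between -0.05 and 0 m and angle between tumbler_mid's own z axis and vertical below 0.35 rad and contact force between the fingers and stirrer above 0.5 N), for 0.15 s.
At the end, for the whole second after the job is handed in: Each cup stands at rest in a rack hole (8 mm of its axis, foot within 5 mm of its floor, tilt under 0.12 rad); the stirrer rests upright in its stand (8 mm of the bore's axis, tip under 12 mm high); the lid lies on the pot (8 mm); pot and tumbler stand upright ((horizontal distance between cup1_mid and hole1 below 0.008 m or horizontal distance between cup1_mid and hole2 below 0.008 m or horizontal distance between cup1_mid and hole3 below 0.008 m or horizontal distance between cup1_mid and hole4 below 0.008 m) and height (world z) of cup1_mid below 0.0385 m and angle between each of cup1_mid, cup2_mid, cup3_mid, cup4_mid's own z axis and vertical below 0.12 rad and linear speed of each of cup1, cup2, cup3, cup4, stirrer, lid below 0.02 m/s and (horizontal distance between cup2_mid and hole1 below 0.008 m or horizontal distance between cup2_mid and hole2 below 0.008 m or horizontal distance between cup2_mid and hole3 below 0.008 m or horizontal distance between cup2_mid and hole4 below 0.008 m) and height (world z) of cup2_mid below 0.046 m and (horizontal distance between cup3_mid and hole1 below 0.008 m or horizontal distance between cup3_mid and hole2 below 0.008 m or horizontal distance between cup3_mid and hole3 below 0.008 m or horizontal distance between cup3_mid and hole4 below 0.008 m) and height (world z) of cup3_mid below 0.0535 m and (horizontal distance between cup4_mid and hole1 below 0.008 m or horizontal distance between cup4_mid and hole2 below 0.008 m or horizontal distance between cup4_mid and hole3 below 0.008 m or horizontal distance between cup4_mid and hole4 below 0.008 m) and height (world z) of cup4_mid below 0.061 m and horizontal distance between stirrer_tip and stand_top below 0.008 m and height (world z) of stirrer_tip below 0.012 m and angle between each of stirrer_tip, pot_mid, tumbler_mid, lid_knob's own z axis and vertical below 0.1 rad and height (world z) of pot_mid below 0.03 m and horizontal distance between lid_knob and pot_mid below 0.008 m and z of lid_knob in the frame of pot_mid between 0.04 and 0.05 m and height (world z) of tumbler_mid below 0.056 m); the robot touches nothing.
It fails at once if the bottle, napkins or jar is moved more than 40 mm (distance of any of bottle, napkins, jar from where it was at the start of the episode above 0.04 m).
It fails at once if the pot or tumbler is knocked over (angle between any of pot_mid, tumbler_mid's own z axis and vertical above 0.7 rad).
It fails at once if the stirrer is pressed on a cup, the pot or the tumbler with more than 20 N (contact force between stirrer and cup1 above 20 N or contact force between stirrer and cup2 above 20 N or contact force between stirrer and cup3 above 20 N or contact force between stirrer and cup4 above 20 N or contact force between stirrer and pot above 20 N or contact force between stirrer and tumbler above 20 N).
Of cup1, cup2, cup3, cup4 only 2 to 4 are there at a start; the rules pass over those that are not, and their reading is None.
At some moment in a run one of cup1, cup2, cup3, cup4, tumbler may be knocked a few centimetres aside while the robot is not near it.
It also fails if it takes over 210 s, if anything falls off the work surface, if the arm or the gripper's body presses on something with over 40 N, if the wrist force passes 120 N, or if a joint passes its speed limit or range.

## Working session

There is one attempt and no reset: what is moved stays moved. The work goes in short steps, Python scripts to look and compute and a tool call to move; the robot and the scene stay as the last step left them, time stands still between calls to the robot, and variables do not carry over. Pictures are saved under pics/ and viewed, at most 14 in all, crops included, and the job is handed in when it is done.

Besides the shell and the picture viewer there is one more tool, called after "Emit:" in YAML: its name, and indented under it one key for each argument. arm_command: Moves the arm, as the interface text tells. Its arguments: {"type":"object","properties":{"deltas":{"type":"array"}},"required":["deltas"]}

```bash
mkdir -p pics; ls; python3 - <<'E'
from station import sense,capture,tip_reach
import cv2,json
print(tip_reach); s=sense(); print(s)
for n in("scene","side","wrist"):
    c=capture(n); cv2.imwrite(f"pics/{n}0.png",c["pixels"]); print(n,{k:v for k,v in c.items() if k!="pixels"})
E
```

```text
pics
0.019
{'time_s': 0.0, 'joints': array([ 8.82124843e+01,  2.20895338e+01,  3.78687210e-01, -2.98736171e-02,
       -6.84107349e+01, -1.48162224e+01]), 'joint_velocities': array([-0.0256036 , -0.02451945,  0.01074761,  0.05124328,  0.05157943,
        0.08565166]), 'effort': array([ 4.68481103e-04, -3.90662456e+01,  1.87407911e+01,  4.21992257e+00,
        1.10657982e-02, -1.88751264e-04]), 'tcp_pos': array([0.17841322, 0.59839721, 0.24046274]), 'ee_rot': array([[ 9.58248969e-01, -2.85934625e-01, -5.50768851e-04],
       [-2.85935146e-01, -9.58246658e-01, -2.10579397e-03],
       [ 7.43469983e-05,  2.17535907e-03, -9.99997631e-01]]), 'wrist_force': array([-0.51728266,  0.80866643, -0.25039879]), 'moment': array([-0.02028042,  0.01527793,  0.0737903 ]), 'gripper_force': 0.0, 'gripper_width': 1.0005079923297238}
scene {'fovy': 55.829924251811406, 'cx': 257.50081983356495, 'cy': 193.8328475463362, 'rvec': array([ 0.59410408,  2.61582159, -1.2304483 ]), 'tvec': array([ 0.49686593, -0.09040564,  1.33322223])}
side {'fovy': 48.27932218158359, 'cx': 263.4704330099513, 'cy': 181.30272315491797, 'rvec': array([ 2.05859569, -0.89197561,  0.44979706]), 'tvec': array([-0.35917554,  0.33753497,  1.03156777])}
wrist {'fovy': 62.08042948008786, 'cx': 256.14475679565044, 'cy': 191.14437133748115, 'rvec': array([-1.7683635 ,  2.37442778,  0.32106431]), 'tvec': array([ 0.62400367, -0.03269718,  0.39154848])}
```

```bash
python3 - <<'E'
import cv2
for n in("scene","side"):
    cv2.imwrite(f"pics/{n}0b.png",cv2.resize(cv2.imread(f"pics/{n}0.png"),(800,600),interpolation=cv2.INTER_CUBIC))
E
```

```text
(no output)
```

View pics/scene0b.png

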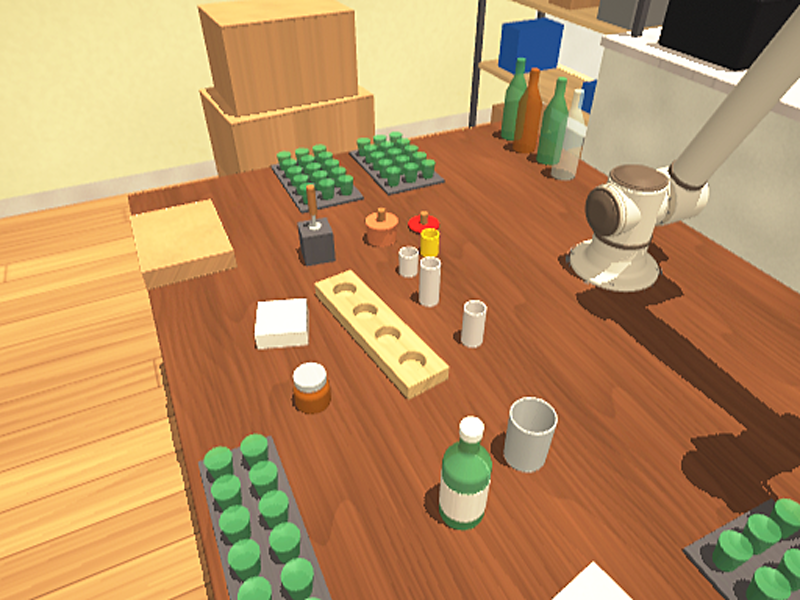

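View pics/side0b.png

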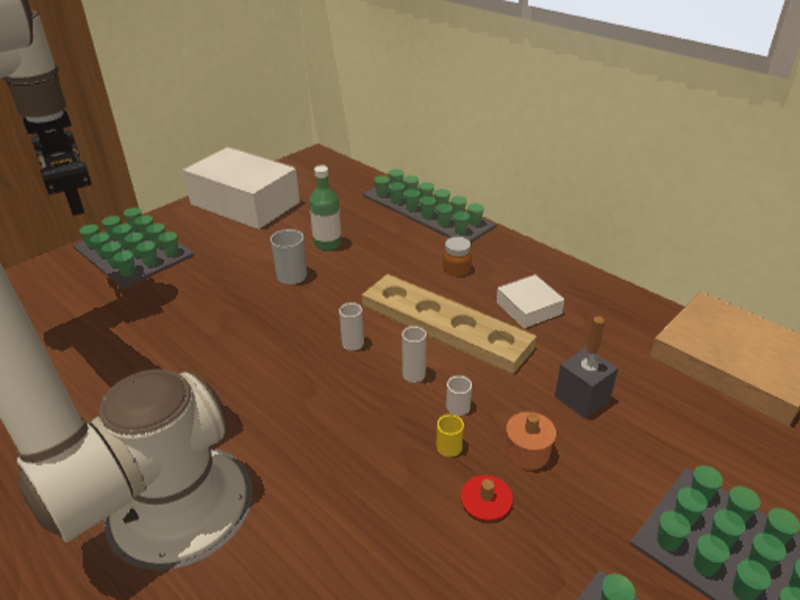

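```bash
cat > h.py <<'E'
import numpy as np,cv2
from scipy.optimize import least_squares
from station import sense,capture
def cam(c):
    f=192/np.tan(np.radians(c["fovy"])/2); K=np.array([[f,0,c["cx"]],[0,f,c["cy"]],[0,0,1]])
    return K,np.array(c["rvec"]),np.array(c["tvec"])
def proj(c,P): K,r,t=c; return cv2.projectPoints(np.array(P,float).reshape(-1,3),r,t,K,None)[0].reshape(-1,2)
def tri(obs): # obs: [(cam,(u,v))]
    s=least_squares(lambda P:np.concatenate([proj(c,P)[0]-p for c,p in obs]),[.5,0,.05],x_scale=.1)
    return s.x,np.sqrt(np.mean(s.fun**2))
def plane(c,p,z):
    K,r,t=c; R=cv2.Rodrigues(r)[0]; d=R.T@np.linalg.inv(K)@[p[0],p[1],1]; o=-R.T@t; return (o+d*(z-o[2])/d[2])
def goto(P,R=None):
    "shift in tool axes (cm) from measured pose to P; rotvec"
    s=sense(); R0=np.array(s["ee_rot"]); d=R0.T@(np.array(P)-s["tcp_pos"])*100
    return d, None if R is None else cv2.Rodrigues(R0.T@R)[0].ravel()
E
python3 - <<'E'
from h import *
cs,cd=cam(capture("scene")),cam(capture("side"))
pts=dict(small=((408.5,252),(459,381)),tall=((430,263),(414,332)),left=((474,305),(351,309)),tumb=((532,408),(288,238)),knob=((381,212),(532,418)),
stir=((311,187),(598,320)),h4=((344,289),(501,338)),h3=((365,310),(464,322)),h2=((387,333),(428,306)),h1=((412,359),(395,292)),stand=((316,229),(589,365)),yel=((430,234),(451,422)),red=((424,214),(488,483)))
for k,(a,b) in pts.items():
    a=np.array(a)/1.5625;b=np.array(b)/1.5625
    P,e=tri([(cs,a),(cd,b)]);print(k,P.round(4),"rms",e.round(2))
print(np.linalg.inv(cv2.Rodrigues(cs[1])[0])@-cs[2],np.linalg.inv(cv2.Rodrigues(cd[1])[0])@-cd[2])
E
```

```text
small [ 0.4506 -0.1813  0.057 ] rms 0.29
tall [ 0.4559 -0.0696  0.1002] rms 0.22
left [0.4348 0.0737 0.0874] rms 0.01
tumb [0.4947 0.3394 0.1037] rms 0.18
knob [ 0.4494 -0.333   0.0788] rms 0.14
stir [ 0.6141 -0.3353  0.1825] rms 0.18
h4 [ 0.6182 -0.1492  0.0303] rms 0.05
h3 [ 0.6053 -0.0661  0.0307] rms 0.25
h2 [0.5936 0.0189 0.0325] rms 0.07
h1 [0.5813 0.1023 0.0318] rms 0.22
stand [ 0.6166 -0.3338  0.0778] rms 0.74
yel [ 0.3712 -0.2304  0.0546] rms 0.44
red [ 0.3288 -0.3415  0.0384] rms 0.33
[0.91824905 0.76277375 0.77943913] [-0.21347103 -0.69340295  0.88356746]
```

Emit:
arm_command:
  deltas:
    - [0,0,0.12,2.6,3.2,0,-1]
    - [0,0,0.24,5.2,6.4,0,-1]
    - [0,0,0.36,7.8,9.6,0,-1]
    - [0,0,0.48,10.4,12.8,0,-1]
    - [0,0,0.6,13,16,0,-1]
    - [0,0,0.72,15.6,19.2,0,-1]
    - [0,0,0.84,18.2,22.4,0,-1]
    - [0,0,0.96,20.8,25.6,0,-1]

```text
time_s: 0.92
tcp_pos: [0.3049, 0.2921, 0.2417]
ee_rot: [[0.311, -0.951, 0.0], [-0.951, -0.311, 0.0], [-0.0, -0.0, -1.0]]
wrist_force: [1.3, 0.3, 0.4]
gripper_width: 1.001
gripper_force: 0.0
```

```bash
python3 - <<'E'
from h import *
a=np.radians(-171.7); R=np.array([[-np.sin(a)*-1*-1*-1,np.cos(a),0],[0,np.sin(a),0],[0,0,-1]])
y=np.array([np.cos(a),np.sin(a),0]);z=np.array([0,0,-1.]);R=np.c_[np.cross(y,z),y,z]
s=sense();print(s["time_s"],s["tcp_pos"],s["ee_rot"],s["joints"]);print(goto([.50,-.0,.25],R))
E
```

```text
0.9167 [0.30492953 0.292134   0.24170484] [[ 3.10614078e-01 -9.50536073e-01  2.61198686e-04]
 [-9.50536038e-01 -3.10613937e-01  4.71829738e-04]
 [-3.67359234e-04 -3.94835723e-04 -9.99999855e-01]] [ 6.60099777e+01  1.75108371e+00 -2.59499145e+01  3.02941369e-03
 -6.22682186e+01 -4.79151480e+01]
(array([33.82724802, -9.46839066, -0.83820435]), array([-0.00036247,  0.00040022,  0.17097661]))
```

Emit:
arm_command:
  deltas:
    - [0,0,0.1,4,-1.1,-0.1,-1]
    - [0,0,0.17,8,-2.2,-0.2,-1]
    - [0,0,0.17,12,-3.3,-0.3,-1]
    - [0,0,0.17,16,-4.4,-0.4,-1]
    - [0,0,0.17,20,-5.5,-0.5,-1]
    - [0,0,0.17,24,-6.7,-0.6,-1]
    - [0,0,0.17,28,-7.9,-0.7,-1]
    - [0,0,0.17,30,-8.4,-0.8,-1]

```text
time_s: 1.58
tcp_pos: [0.4808, 0.0329, 0.2496]
ee_rot: [[0.147, -0.989, 0.0], [-0.989, -0.147, -0.001], [0.001, -0.0, -1.0]]
wrist_force: [0.3, 0.4, 0.0]
gripper_width: 0.997
gripper_force: 0.0
```

Emit:
arm_command:
  deltas:
    - [0,0,0,0,0,0,-1]
    - [0,0,0,0,0,0,-1]
    - [0,0,0,0,0,0,-1]

```text
time_s: 1.83
tcp_pos: [0.4787, 0.0361, 0.2494]
ee_rot: [[0.15, -0.989, -0.001], [-0.989, -0.15, 0.0], [-0.0, 0.001, -1.0]]
wrist_force: [-0.9, 0.6, -0.5]
gripper_width: 0.996
gripper_force: 0.0
```

```bash
python3 - <<'E'
from h import *
s=sense();print(s["tcp_pos"],s["ee_rot"])
w=capture("wrist");c=cam(w);R=cv2.Rodrigues(c[1])[0];print("campos",-R.T@c[2])
cv2.imwrite("pics/w1.png",cv2.resize(w["pixels"],(800,600),interpolation=cv2.INTER_CUBIC))
for n,P in dict(cup4=(.456,-.07,.1),cup3=(.435,.074,.085),h4=(.6182,-.149,.032),h3=(.605,-.066,.032),h2=(.5936,.0189,.032),h1=(.5813,.1023,.032)).items(): print(n,(proj(c,P)*1.5625).round(1))
E
```

```text
[0.47866188 0.03612143 0.24937507] [[ 1.50287501e-01 -9.88642180e-01 -5.53481509e-04]
 [-9.88642322e-01 -1.50287568e-01  8.15817733e-05]
 [-1.63836572e-04  5.34934523e-04 -9.99999844e-01]]
campos [ 0.49010496 -0.0361142   0.39307923]
cup4 [[470.2 107. ]]
cup3 [[457.5 345.1]]
h4 [[225.  -55.8]]
h3 [[237.6  88.3]]
h2 [[246.  216.6]]
h1 [[254.6 327.8]]
```

View pics/w1.png

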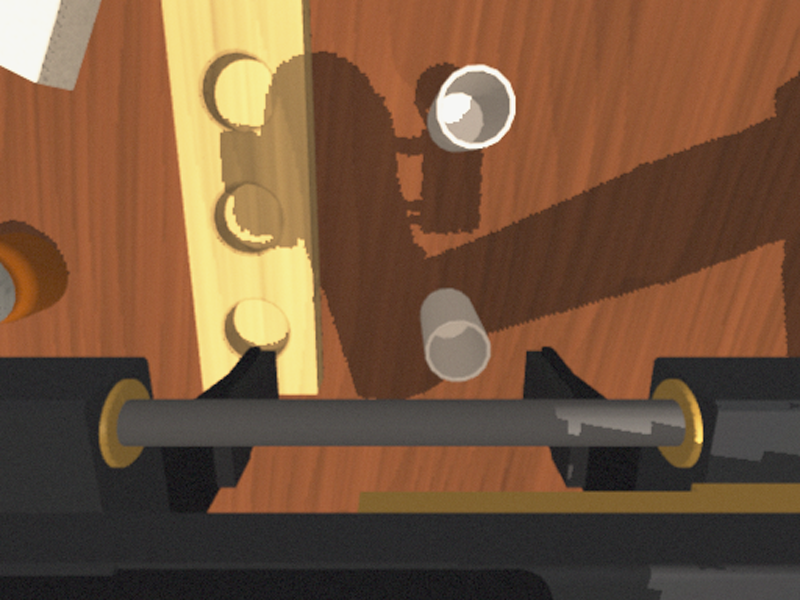

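```bash
python3 - <<'E'
from h import *
w=cam(capture("wrist"))
for n,(p,z) in dict(cup4=((476,107),.1),cup3=((458,350.5),.085),h3=((241,92),.032),h2=((249,217),.032),h1=((257,327),.032)).items(): print(n,plane(w,np.array(p)/1.5625,z).round(4))
E
```

```text
cup4 [ 0.4529 -0.0701  0.1   ]
cup3 [0.4339 0.0781 0.085 ]
h3 [ 0.6027 -0.0635  0.032 ]
h2 [0.5915 0.0195 0.032 ]
h1 [0.5795 0.102  0.032 ]
```

Emit:
arm_command:
  deltas:
    - [0,0,0,3.6,1.4,0,-1]
    - [0,0,0,7.2,2.8,0,-1]
    - [0,0,0,10.1,4.0,0,-1]
    - [0,0,0,10.1,4.0,3,-1]
    - [0,0,0,10.1,4.0,6,-1]
    - [0,0,0,10.1,4.0,7,-1]
    - [0,0,0,10.1,4.0,7,-1]
    - [0,0,0,10.1,4.0,7,-1]

```text
time_s: 2.6
tcp_pos: [0.4548, -0.0691, 0.1798]
ee_rot: [[0.153, -0.988, -0.0], [-0.988, -0.153, -0.001], [0.0, 0.0, -1.0]]
wrist_force: [0.4, -0.3, 1.9]
gripper_width: 0.998
gripper_force: 0.0
```

```bash
python3 - <<'E'
from h import *
print(goto([.454,-.07,.08]))
w=capture("wrist");c=cam(w);print(proj(c,(.454,-.07,.1))*1.5625)
cv2.imwrite("pics/w2.png",cv2.resize(w["pixels"],(800,600),interpolation=cv2.INTER_CUBIC))
E
```

```text
(array([0.06714318, 0.09157592, 9.98059901]), None)
[[402.8629411  320.12278129]]
```

View pics/w2.png

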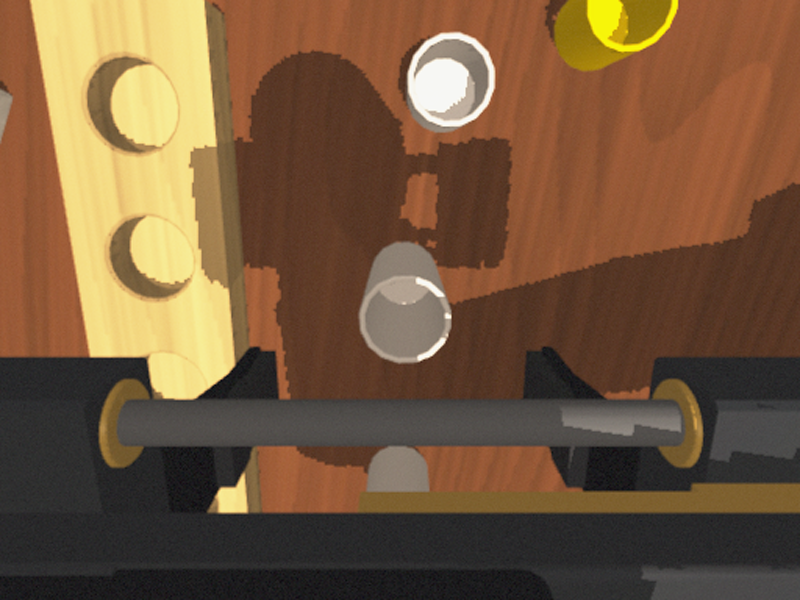

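Emit:
arm_command:
  deltas:
    - [0,0,0,0.1,0.1,4,-1]
    - [0,0,0,0.1,0.1,8,-1]
    - [0,0,0,0.1,0.1,10,-1]
    - [0,0,0,0.1,0.1,10,-1]
    - [0,0,0,0.1,0.1,10,1]
    - [0,0,0,0.1,0.1,10,1]
    - [0,0,0,0.1,0.1,10,1]
    - [0,0,0,0.1,0.1,10,1]

```text
time_s: 3.32
tcp_pos: [0.4553, -0.0707, 0.0814]
ee_rot: [[0.151, -0.989, 0.004], [-0.989, -0.151, 0.001], [-0.0, -0.004, -1.0]]
wrist_force: [-0.3, -0.6, 0.5]
gripper_width: 0.78
gripper_force: 0.0
```

Emit:
arm_command:
  deltas:
    - [0,0,0,0,0,0,1]
    - [0,0,0,0,0,0,1]
    - [0,0,0,0,0,0,1]

```text
time_s: 3.57
tcp_pos: [0.4542, -0.071, 0.0801]
ee_rot: [[0.15, -0.989, 0.001], [-0.989, -0.15, 0.0], [-0.0, -0.001, -1.0]]
wrist_force: [-0.1, 0.3, -0.2]
gripper_width: 0.553
gripper_force: 0.0
```

```bash
python3 - <<'E'
from h import *
s=sense();print(s["tcp_pos"],s["gripper_width"],s["gripper_force"])
w=cam(capture("wrist"))
E
cat > h2.py <<'E'
E
python3 - <<'E'
from h import *
print(goto([.580,.102,.13]))
E
```

```text
[ 0.45415613 -0.0709848   0.0800595 ] 0.5528464204011869 0.0
(array([-15.21391859, -15.06621388,  -5.00791261]), None)
```

Emit:
arm_command:
  deltas:
    - [0,0,0,0,0,0,1]
    - [0,0,0,0,0,0,1]
    - [0,0,0,0,0,0,1]
    - [0,0,0,0,0,0,1]
    - [0,0,0,0,0,-1,1]
    - [0,0,0,0,0,-3,1]
    - [0,0,0,0,0,-5,1]
    - [0,0,0,0,0,-7,1]

```text
time_s: 4.28
tcp_pos: [0.4534, -0.071, 0.1495]
ee_rot: [[0.15, -0.989, -0.002], [-0.989, -0.15, 0.0], [-0.0, 0.002, -1.0]]
wrist_force: [-0.0, -0.3, -1.3]
gripper_width: 0.496
gripper_force: 30.0
```

Emit:
arm_command:
  deltas:
    - [0,0,0,-2,-2,0,1]
    - [0,0,0,-4.5,-4.5,0,1]
    - [0,0,0,-7,-7,0,1]
    - [0,0,0,-9.5,-9.5,0,1]
    - [0,0,0,-12,-12,0,1]
    - [0,0,0,-14,-14,0,1]
    - [0,0,0,-15.2,-15.1,0,1]
    - [0,0,0,-15.2,-15.1,0,1]

```text
time_s: 4.95
tcp_pos: [0.5821, 0.1048, 0.1482]
ee_rot: [[0.153, -0.988, 0.001], [-0.988, -0.153, 0.0], [-0.0, -0.001, -1.0]]
wrist_force: [0.3, 0.1, -1.8]
gripper_width: 0.5
gripper_force: 30.0
```

Emit:
arm_command:
  deltas:
    - [0,0,0,0,0,0,1]
    - [0,0,0,0,0,0,1]

```text
time_s: 5.12
tcp_pos: [0.5793, 0.1014, 0.1486]
ee_rot: [[0.15, -0.989, -0.002], [-0.989, -0.15, -0.001], [0.0, 0.002, -1.0]]
wrist_force: [0.4, 0.1, -1.2]
gripper_width: 0.499
gripper_force: 30.0
```

```bash
python3 - <<'E'
from h import *
print(goto([.580,.102,.087]))
cs,cd,cw=capture("scene"),capture("side"),capture("wrist")
crop=lambda c,P,h=48:cv2.resize(cv2.getRectSubPix(c["pixels"],(2*h,2*h),tuple(map(float,proj(cam(c),P)[0]))),(400,400),interpolation=cv2.INTER_CUBIC)
P=(.58,.102,.07)
cv2.imwrite("pics/c1.png",np.hstack([crop(cs,P),crop(cd,P)]))
for c in(cs,cd): print(proj(cam(c),P),proj(cam(c),(.58,.102,.032)))
E
```

```text
(array([-0.04996037, -0.08902512,  6.15773428]), None)
[[263.92491507 219.90440804]] [[263.7580257  229.42482964]]
[[252.08732534 177.78067124]] [[252.27668698 187.13653802]]
```

View pics/c1.png

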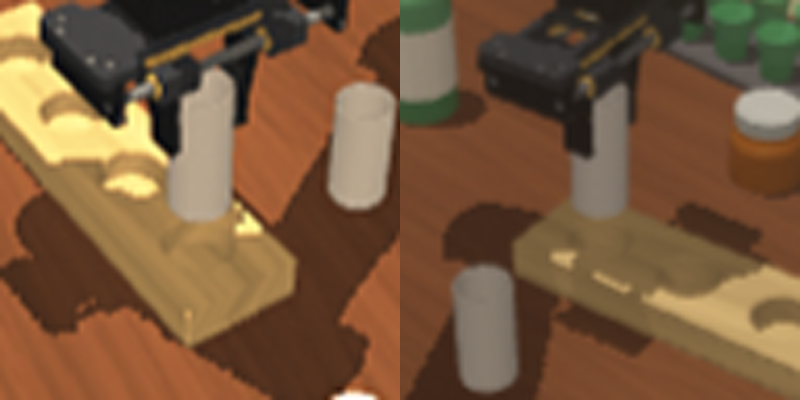

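Emit:
arm_command:
  deltas:
    - [0,0,0,0,-0.1,1.5,1]
    - [0,0,0,0,-0.1,3,1]
    - [0,0,0,0,-0.1,3.6,1]
    - [0,0,0,0,-0.1,4.1,1]
    - [0,0,0,0,-0.1,4.6,1]
    - [0,0,0,0,-0.1,5.1,1]
    - [0,0,0,0,-0.1,5.1,1]
    - [0,0,0,0,-0.1,5.1,1]

```text
time_s: 5.93
tcp_pos: [0.5814, 0.1021, 0.0986]
ee_rot: [[0.151, -0.989, 0.0], [-0.989, -0.151, -0.0], [0.0, -0.0, -1.0]]
wrist_force: [-0.5, -0.6, -0.9]
gripper_width: 0.499
gripper_force: 30.0
```

Emit:
arm_command:
  deltas:
    - [0,0,0,0,0,0.6,1]
    - [0,0,0,0,0,1.1,1]
    - [0,0,0,0,0,1.15,1]
    - [0,0,0,0,0,1.15,1]
    - [0,0,0,0,0,1.15,1]

```text
time_s: 6.35
tcp_pos: [0.5814, 0.1021, 0.087]
ee_rot: [[0.151, -0.989, -0.0], [-0.989, -0.151, -0.0], [0.0, 0.0, -1.0]]
wrist_force: [0.3, -0.2, -0.9]
gripper_width: 0.499
gripper_force: 30.0
```

Emit:
arm_command:
  deltas:
    - [0,0,0,0,0,0,0]
    - [0,0,0,0,0,0,-1]
    - [0,0,0,0,0,0,-1]
    - [0,0,0,0,0,0,-1]
    - [0,0,0,0,0,0,-1]
    - [0,0,0,0,0,0,-1]
    - [0,0,0,0,0,0,-1]

```text
time_s: 6.93
tcp_pos: [0.5814, 0.1022, 0.0872]
ee_rot: [[0.15, -0.989, 0.0], [-0.989, -0.15, 0.0], [-0.0, -0.0, -1.0]]
wrist_force: [0.5, -0.4, -0.2]
gripper_width: 0.865
gripper_force: 0.0
```

Emit:
arm_command:
  deltas:
    - [0,0,0,0,0,-2,-1]
    - [0,0,0,0,0,-5,-1]
    - [0,0,0,0,0,-8,-1]
    - [0,0,0,0,0,-9,-1]
    - [0,0,0,0,0,-9,-1]

```text
time_s: 7.35
tcp_pos: [0.5832, 0.1028, 0.1808]
ee_rot: [[0.151, -0.989, 0.007], [-0.989, -0.151, 0.003], [-0.001, -0.008, -1.0]]
wrist_force: [0.6, 0.4, 0.3]
gripper_width: 0.998
gripper_force: 0.0
```

```bash
python3 - <<'E'
from h import *
s=sense();print(s["gripper_width"],s["tcp_pos"])
print(goto([.4345,.076,.178]))
cs,cd=capture("scene"),capture("side")
P=(.56,.06,.05)
crop=lambda c,h=64:cv2.resize(cv2.getRectSubPix(c["pixels"],(2*h,2*h),tuple(map(float,proj(cam(c),P)[0]))),(400,400),interpolation=cv2.INTER_CUBIC)
cv2.imwrite("pics/c2.png",np.hstack([crop(cs),crop(cd)]))
for c in(cs,cd): print(proj(cam(c),P))
E
```

```text
0.9980078098835715 [0.58319731 0.10275308 0.18077873]
(array([ 0.4020513 , 15.10479807,  0.1637569 ]), None)
[[263.57876099 213.91184239]]
[[257.22546858 190.85266374]]
```

View pics/c2.png

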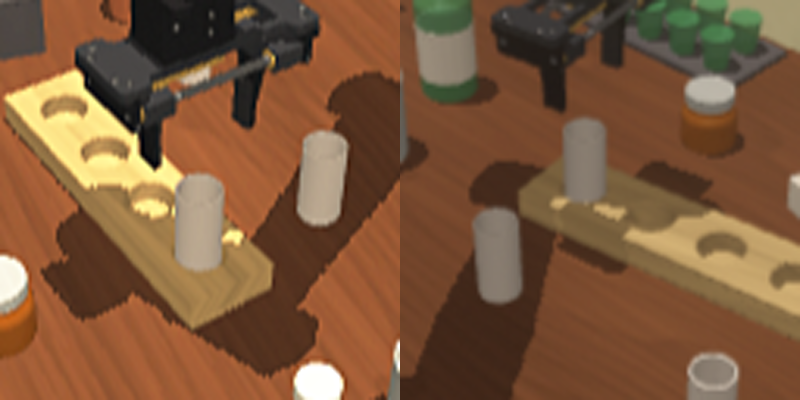

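Emit:
arm_command:
  deltas:
    - [0,0,0,0.1,4,0,-1]
    - [0,0,0,0.2,8,0,-1]
    - [0,0,0,0.3,12,0,-1]
    - [0,0,0,0.3,15.1,0,-1]
    - [0,0,0,0.3,15.1,0.2,-1]
    - [0,0,0,0.3,15.1,0.2,-1]
    - [0,0,0,0.3,15.1,0.2,-1]

```text
time_s: 8.03
tcp_pos: [0.4327, 0.0765, 0.1744]
ee_rot: [[0.151, -0.989, -0.001], [-0.989, -0.151, -0.001], [0.001, 0.001, -1.0]]
wrist_force: [0.6, -0.6, -0.2]
gripper_width: 0.998
gripper_force: 0.0
```

```bash
python3 - <<'E'
from h import *
print(goto([.4345,.076,.066]))
w=capture("wrist");c=cam(w);print(proj(c,(.4345,.076,.085))*1.5625)
cv2.imwrite("pics/w3.png",cv2.resize(w["pixels"],(800,600),interpolation=cv2.INTER_CUBIC))
E
```

```text
(array([ 0.07047796, -0.17986938, 10.84454672]), None)
[[397.26381097 313.94099544]]
```

View pics/w3.png

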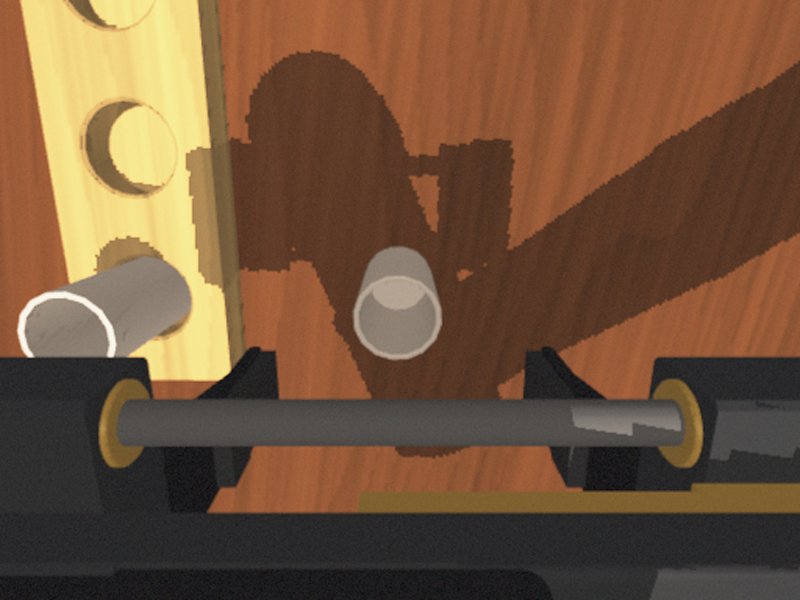

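```bash
python3 - <<'E'
from h import *
c=cam(capture("wrist"));print("h2",plane(c,np.array([128,148])/1.5625,.032),"cup3",plane(c,np.array([397.5,317.5])/1.5625,.085),"cup4r",plane(c,np.array([67,331])/1.5625,.106))
s=sense();d=np.array([.4540,-.0695,.1798])-s["tcp_pos"]
for n,p,z in(("cup1",(451,80),.055),("h4",(132,103.5),.032),("h3",(151.5,256.5),.032),("cup4",(405.5,319.5),.1)): print(n,plane(c,np.array(p)/1.5625,z)+0*d if 0 else (lambda K,r,t:plane((K,r,t-cv2.Rodrigues(r)[0]@d),np.array(p)/1.5625,z))(*c))
print(s["tcp_pos"],goto([.4345,.077,.066]))
E
```

```text
h2 [0.59340727 0.02033362 0.032     ] cup3 [0.43466303 0.07802545 0.085     ] cup4r [0.58156801 0.10001186 0.106     ]
cup1 [ 0.44585499 -0.18391179  0.055     ]
h4 [ 0.61471554 -0.1495433   0.032     ]
h3 [ 0.6025681  -0.06551182  0.032     ]
cup4 [ 0.45180248 -0.07090208  0.1       ]
[0.43340776 0.07677021 0.17454531] (array([-1.04206004e-02, -1.17837036e-01,  1.08544597e+01]), None)
```

Emit:
arm_command:
  deltas:
    - [0,0,0,0,-0.1,4,-1]
    - [0,0,0,0,-0.1,8,-1]
    - [0,0,0,0,-0.1,10.85,-1]
    - [0,0,0,0,-0.1,10.85,-1]
    - [0,0,0,0,-0.1,10.85,1]
    - [0,0,0,0,-0.1,10.85,1]
    - [0,0,0,0,-0.1,10.85,1]
    - [0,0,0,0,-0.1,10.85,1]

```text
time_s: 8.8
tcp_pos: [0.4348, 0.0773, 0.0683]
ee_rot: [[0.151, -0.989, 0.004], [-0.989, -0.151, 0.002], [-0.001, -0.004, -1.0]]
wrist_force: [-0.4, -0.4, 0.1]
gripper_width: 0.781
gripper_force: 0.0
```

Emit:
arm_command:
  deltas:
    - [0,0,0,0,0,0,1]
    - [0,0,0,0,0,0,1]
    - [0,0,0,0,0,0,1]
    - [0,0,0,0,0,0,1]
    - [0,0,0,0,0,0,1]
    - [0,0,0,0,0,0,1]
    - [0,0,0,0,0,0,1]

```text
time_s: 9.38
tcp_pos: [0.4339, 0.0768, 0.067]
ee_rot: [[0.151, -0.989, 0.001], [-0.989, -0.151, 0.0], [-0.0, -0.001, -1.0]]
wrist_force: [-0.1, 0.4, 4.4]
gripper_width: 0.499
gripper_force: 30.0
```

Emit:
arm_command:
  deltas:
    - [0,0,0,0,0,-1,1]
    - [0,0,0,0,0,-3,1]
    - [0,0,0,0,0,-5,1]
    - [0,0,0,0,0,-7,1]
    - [0,0,0,1.5,-3,-7,1]
    - [0,0,0,3,-6,-7,1]
    - [0,0,0,4.7,-9,-7,1]
    - [0,0,0,6.5,-12,-7,1]

```text
time_s: 10.05
tcp_pos: [0.5626, 0.0299, 0.136]
ee_rot: [[0.151, -0.989, -0.001], [-0.989, -0.151, 0.0], [-0.0, 0.001, -1.0]]
wrist_force: [1.2, 0.7, -0.2]
gripper_width: 0.499
gripper_force: 30.0
```

Emit:
arm_command:
  deltas:
    - [0,0,0,1,-1.8,0,1]
    - [0,0,0,1.6,-2.8,0,1]
    - [0,0,0,1.6,-2.8,0,1]
    - [0,0,0,1.6,-2.8,0,1]
    - [0,0,0,1.6,-2.8,0,1]

```text
time_s: 10.47
tcp_pos: [0.5907, 0.0188, 0.1357]
ee_rot: [[0.15, -0.989, -0.002], [-0.989, -0.15, -0.0], [-0.0, 0.002, -1.0]]
wrist_force: [-0.1, 1.1, -0.4]
gripper_width: 0.496
gripper_force: 30.0
```

```bash
python3 - <<'E'
from h import *
print(goto([.593,.0195,.073]))
E
```

```text
(array([-0.03451523, -0.25318991,  6.2697383 ]), None)
```

Emit:
arm_command:
  deltas:
    - [0,0,0,0,-0.15,1.5,1]
    - [0,0,0,0,-0.15,3,1]
    - [0,0,0,0,-0.15,3.6,1]
    - [0,0,0,0,-0.15,4.1,1]
    - [0,0,0,0,-0.15,4.6,1]
    - [0,0,0,0,-0.15,5.1,1]
    - [0,0,0,0,-0.15,5.1,1]
    - [0,0,0,0,-0.15,5.1,1]

```text
time_s: 11.13
tcp_pos: [0.5935, 0.0191, 0.0857]
ee_rot: [[0.151, -0.989, 0.0], [-0.989, -0.151, -0.0], [0.0, -0.0, -1.0]]
wrist_force: [-0.8, 0.0, -1.3]
gripper_width: 0.496
gripper_force: 30.0
```

Emit:
arm_command:
  deltas:
    - [0,0,0,0,0,0.6,1]
    - [0,0,0,0,0,1.15,1]
    - [0,0,0,0,0,1.15,1]
    - [0,0,0,0,0,1.15,1]
    - [0,0,0,0,0,1.15,0]
    - [0,0,0,0,0,1.15,-1]
    - [0,0,0,0,0,1.15,-1]
    - [0,0,0,0,0,1.15,-1]

```text
time_s: 11.8
tcp_pos: [0.5937, 0.0191, 0.0744]
ee_rot: [[0.151, -0.989, 0.001], [-0.989, -0.151, 0.0], [0.0, -0.001, -1.0]]
wrist_force: [0.3, 0.4, -0.6]
gripper_width: 0.647
gripper_force: 0.0
```

Emit:
arm_command:
  deltas:
    - [0,0,0,0,0,0,-1]
    - [0,0,0,0,0,0,-1]
    - [0,0,0,0,0,0,-1]
    - [0,0,0,0,0,-3,-1]
    - [0,0,0,0,0,-6,-1]
    - [0,0,0,0,0,-9,-1]
    - [0,0,0,2.5,2.5,-9,-1]
    - [0,0,0,5,5,-9,-1]

```text
time_s: 12.47
tcp_pos: [0.5531, -0.0373, 0.1663]
ee_rot: [[0.153, -0.988, 0.006], [-0.988, -0.153, 0.001], [-0.0, -0.006, -1.0]]
wrist_force: [-0.1, -0.5, 0.6]
gripper_width: 1.0
gripper_force: 0.0
```

Emit:
arm_command:
  deltas:
    - [0,0,0,2.6,2.6,0,-1]
    - [0,0,0,5.2,5.2,0,-1]
    - [0,0,0,7.8,7.8,0,-1]
    - [0,0,0,10.4,10.3,0,-1]
    - [0,0,0,12.8,12.4,0,-1]
    - [0,0,0,12.8,12.4,0,-1]
    - [0,0,0,12.8,12.4,0,-1]
    - [0,0,0,12.8,12.4,0,-1]

```text
time_s: 13.13
tcp_pos: [0.4486, -0.1832, 0.1643]
ee_rot: [[0.15, -0.989, 0.001], [-0.989, -0.15, -0.0], [0.0, -0.001, -1.0]]
wrist_force: [0.3, 0.4, -0.3]
gripper_width: 1.001
gripper_force: 0.0
```

```bash
python3 - <<'E'
from h import *
s=sense();print(s["gripper_width"],s["tcp_pos"],goto([.448,-.183,.05]))
w=capture("wrist");c=cam(w);print(proj(c,(.448,-.183,.055))*1.5625)
cv2.imwrite("pics/w4.png",cv2.resize(w["pixels"],(800,600),interpolation=cv2.INTER_CUBIC))
for n in("scene","side"):cv2.imwrite(f"pics/{n}4.png",capture(n)["pixels"])
E
```

```text
1.0013917504846361 [ 0.44858681 -0.18319388  0.16433716] (array([-0.03105344,  0.06570241, 11.43365237]), None)
[[402.11429896 304.6802197 ]]
```

View pics/w4.png

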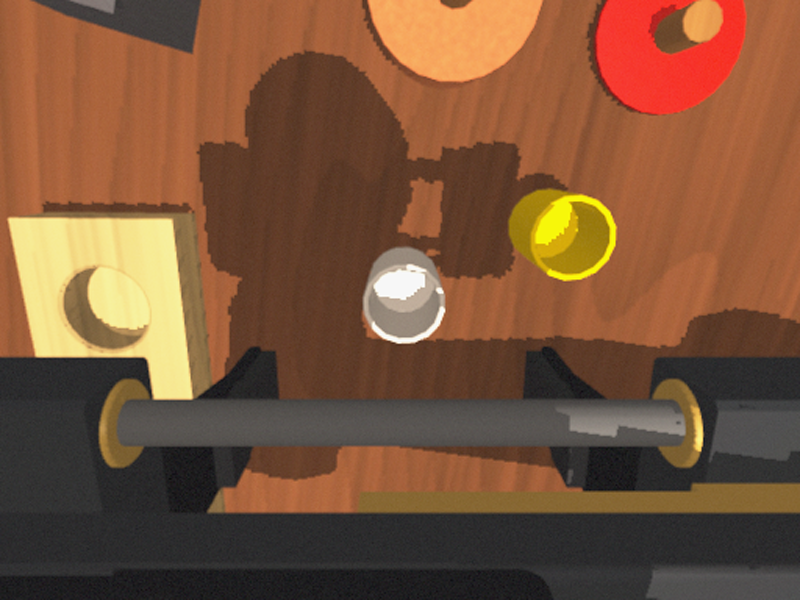

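Emit:
arm_command:
  deltas:
    - [0,0,0,0,0,4,-1]
    - [0,0,0,0,0,8,-1]
    - [0,0,0,0,0,11.4,-1]
    - [0,0,0,0,0,11.4,-1]
    - [0,0,0,0,0,11.4,1]
    - [0,0,0,0,0,11.4,1]
    - [0,0,0,0,0,11.4,1]
    - [0,0,0,0,0,11.4,1]

```text
time_s: 13.95
tcp_pos: [0.4499, -0.1831, 0.0522]
ee_rot: [[0.151, -0.989, 0.005], [-0.989, -0.151, -0.0], [0.001, -0.005, -1.0]]
wrist_force: [0.0, 0.6, -0.2]
gripper_width: 0.781
gripper_force: 0.0
```

Emit:
arm_command:
  deltas:
    - [0,0,0,0,0,0,1]
    - [0,0,0,0,0,0,1]
    - [0,0,0,0,0,0,1]
    - [0,0,0,0,0,0,1]
    - [0,0,0,0,0,0,1]
    - [0,0,0,0,0,0,1]
    - [0,0,0,0,0,0,1]

```text
time_s: 14.53
tcp_pos: [0.4481, -0.1832, 0.0505]
ee_rot: [[0.151, -0.989, -0.0], [-0.989, -0.151, -0.0], [0.0, 0.0, -1.0]]
wrist_force: [-2.4, 0.5, 5.8]
gripper_width: 0.501
gripper_force: 30.0
```

Emit:
arm_command:
  deltas:
    - [0,0,0,0,0,-1,1]
    - [0,0,0,0,0,-3,1]
    - [0,0,0,0,0,-5,1]
    - [0,0,0,0,0,-7,1]
    - [0,0,0,-0.2,-3,-7,1]
    - [0,0,0,-0.4,-6,-7,1]
    - [0,0,0,-0.6,-9.5,-7,1]
    - [0,0,0,-0.7,-13,-7,1]

```text
time_s: 15.2
tcp_pos: [0.5766, -0.1563, 0.12]
ee_rot: [[0.15, -0.989, -0.0], [-0.989, -0.15, 0.0], [-0.0, 0.0, -1.0]]
wrist_force: [0.9, -0.1, -0.9]
gripper_width: 0.498
gripper_force: 30.0
```

Emit:
arm_command:
  deltas:
    - [0,0,0,-0.1,-2.5,0,1]
    - [0,0,0,-0.15,-4.1,0,1]
    - [0,0,0,-0.15,-4.1,0,1]
    - [0,0,0,-0.15,-4.1,0,1]
    - [0,0,0,-0.15,-4.1,0,1]

```text
time_s: 15.62
tcp_pos: [0.6147, -0.1491, 0.1192]
ee_rot: [[0.15, -0.989, -0.002], [-0.989, -0.15, 0.0], [-0.001, 0.002, -1.0]]
wrist_force: [-0.7, 0.2, -0.5]
gripper_width: 0.497
gripper_force: 30.0
```

```bash
python3 - <<'E'
from h import *
print(goto([.6155,-.149,.057]))
E
```

```text
(array([ 0.00989486, -0.09288728,  6.22103875]), None)
```

Emit:
arm_command:
  deltas:
    - [0,0,0,0,0,1.5,1]
    - [0,0,0,0,0,3,1]
    - [0,0,0,0,0,3.6,1]
    - [0,0,0,0,0,4.1,1]
    - [0,0,0,0,0,4.6,1]
    - [0,0,0,0,0,5.1,1]
    - [0,0,0,0,0,5.1,1]
    - [0,0,0,0,0,5.1,1]

```text
time_s: 16.28
tcp_pos: [0.6159, -0.1491, 0.069]
ee_rot: [[0.15, -0.989, -0.0], [-0.989, -0.15, -0.0], [0.0, 0.0, -1.0]]
wrist_force: [0.7, 0.1, -1.5]
gripper_width: 0.498
gripper_force: 30.0
```

Emit:
arm_command:
  deltas:
    - [0,0,0,0,0,0.6,1]
    - [0,0,0,0,0,1.15,1]
    - [0,0,0,0,0,1.15,1]
    - [0,0,0,0,0,1.15,1]
    - [0,0,0,0,0,1.15,0]
    - [0,0,0,0,0,1.15,-1]
    - [0,0,0,0,0,1.15,-1]
    - [0,0,0,0,0,1.15,-1]

```text
time_s: 16.95
tcp_pos: [0.6162, -0.1491, 0.0578]
ee_rot: [[0.151, -0.989, 0.001], [-0.989, -0.151, -0.0], [0.0, -0.001, -1.0]]
wrist_force: [-0.0, 0.2, -0.9]
gripper_width: 0.642
gripper_force: 0.0
```

Emit:
arm_command:
  deltas:
    - [0,0,0,0,0,0,-1]
    - [0,0,0,0,0,0,-1]
    - [0,0,0,0,0,0,-1]
    - [0,0,0,0,0,-3,-1]
    - [0,0,0,0,0,-6.5,-1]
    - [0,0,0,0,0,-10,-1]
    - [0,0,0,0,0,-13,-1]
    - [0,0,0,2,2.5,-13,-1]

```text
time_s: 17.62
tcp_pos: [0.601, -0.1712, 0.1954]
ee_rot: [[0.156, -0.988, 0.017], [-0.988, -0.156, -0.003], [0.006, -0.016, -1.0]]
wrist_force: [1.5, -1.7, 1.0]
gripper_width: 1.0
gripper_force: 0.0
```

Emit:
arm_command:
  deltas:
    - [0,0,0,2.4,3,0,-1]
    - [0,0,0,4.8,6,0,-1]
    - [0,0,0,7.2,9,0,-1]
    - [0,0,0,9.6,12,0,-1]
    - [0,0,0,12,15,0,-1]
    - [0,0,0,13.7,16.8,0,-1]
    - [0,0,0,13.7,16.8,0,-1]
    - [0,0,0,13.7,16.8,0,-1]

```text
time_s: 18.28
tcp_pos: [0.4479, -0.3342, 0.1878]
ee_rot: [[0.148, -0.989, 0.0], [-0.989, -0.148, -0.0], [0.0, -0.0, -1.0]]
wrist_force: [-0.5, 1.0, 0.7]
gripper_width: 1.0
gripper_force: 0.0
```

```bash
python3 - <<'E'
from h import *
s=sense();print(s["gripper_width"],s["tcp_pos"])
w=capture("wrist");c=cam(w);print(proj(c,(.449,-.333,.085))*1.5625)
a=cv2.resize(w["pixels"],(800,600),interpolation=cv2.INTER_CUBIC)
sc=capture("scene");P=(.595,-.02,.05);h=60
a[400:600,:200]=0
a[360:600,:240]=cv2.resize(cv2.getRectSubPix(sc["pixels"],(2*h,2*h),tuple(map(float,proj(cam(sc),P)[0]))),(240,240))
cv2.imwrite("pics/w5.png",a)
E
```

```text
1.0003741362399399 [ 0.44790117 -0.33422051  0.18775854]
[[398.47872532 309.62293716]]
```

View pics/w5.png

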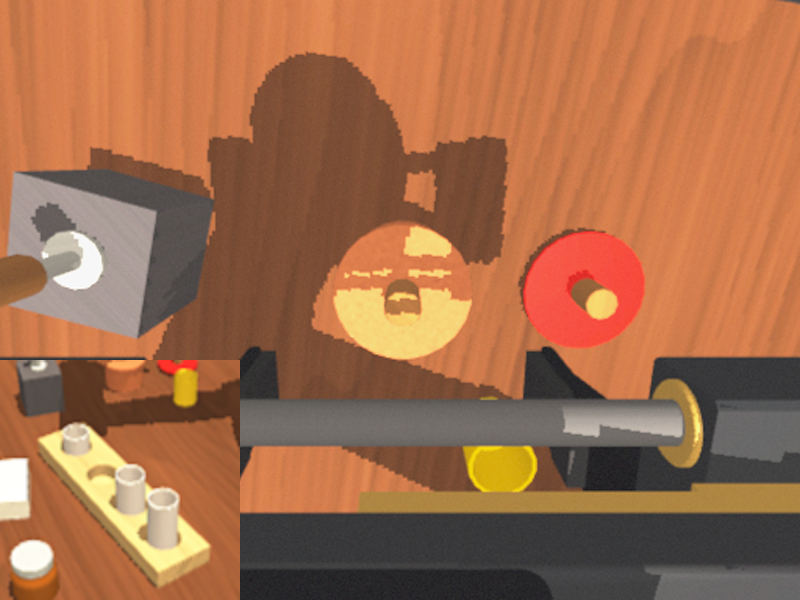

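```bash
python3 - <<'E'
from h import *
c=cam(capture("wrist"))
for p,z in(((402,310),.085),((402,290),.055),((72,260),.085)):print(plane(c,np.array(p)/1.5625,z))
print(proj(c,(.449,-.334,.055))*1.5625, goto([.447,-.334,.078]))
E
```

```text
[ 0.44846196 -0.33193375  0.085     ]
[ 0.44880723 -0.33482683  0.055     ]
[ 0.61627759 -0.33291908  0.085     ]
[[401.44913997 291.33231496]] (array([ 0.08696451,  0.265137  , 10.95873826]), None)
```

Emit:
arm_command:
  deltas:
    - [0,0,0,0,0,4,-1]
    - [0,0,0,0,0,8,-1]
    - [0,0,0,0,0,10.9,-1]
    - [0,0,0,0,0,10.9,-0.5]
    - [0,0,0,0,0,10.9,1]
    - [0,0,0,0,0,10.9,1]
    - [0,0,0,0,0,10.9,1]
    - [0,0,0,0,0,10.9,1]

```text
time_s: 19.1
tcp_pos: [0.4503, -0.3337, 0.0808]
ee_rot: [[0.151, -0.989, 0.004], [-0.989, -0.151, -0.002], [0.002, -0.004, -1.0]]
wrist_force: [0.2, -1.5, 0.6]
gripper_width: 0.707
gripper_force: 0.0
```

Emit:
arm_command:
  deltas:
    - [0,0,0,0,0,0,1]
    - [0,0,0,0,0,0,1]
    - [0,0,0,0,0,0,1]
    - [0,0,0,0,0,0,1]
    - [0,0,0,0,0,0,1]
    - [0,0,0,0,0,0,1]
    - [0,0,0,0,0,0,1]
    - [0,0,0,0,0,0,1]

```text
time_s: 19.77
tcp_pos: [0.4485, -0.3333, 0.0785]
ee_rot: [[0.15, -0.989, -0.001], [-0.989, -0.15, 0.0], [-0.0, 0.001, -1.0]]
wrist_force: [-1.7, 0.4, 1.9]
gripper_width: 0.222
gripper_force: 30.0
```

Emit:
arm_command:
  deltas:
    - [0,0,0,0,0,0,1]
    - [0,0,0,0,0,0,1]
    - [0,0,0,0,0,0,1]
    - [0,0,0,0,0,0,1]

```text
time_s: 20.1
tcp_pos: [0.4485, -0.3333, 0.0785]
ee_rot: [[0.15, -0.989, -0.001], [-0.989, -0.15, 0.0], [-0.0, 0.001, -1.0]]
wrist_force: [-2.8, 0.4, 2.2]
gripper_width: 0.222
gripper_force: 30.0
```

```bash
python3 - <<'E'
from h import *
s=sense();print(s["tcp_pos"],s["ee_rot"])
E
```

```text
[ 0.44848674 -0.33327922  0.07853372] [[ 1.50377575e-01 -9.88628383e-01 -7.11089415e-04]
 [-9.88628606e-01 -1.50377716e-01  1.47856352e-04]
 [-2.53106988e-04  6.80769057e-04 -9.99999736e-01]]
```

Emit:
arm_command:
  deltas:
    - [0,0,0,0,0,-0.5,1]
    - [0,0,0,0,0,-1.5,1]
    - [0,0,0,0,0,-3,1]
    - [0,0,0,0,0,-5,1]
    - [0,0,0,-2,-0.3,-6,1]
    - [0,0,0,-5,-0.8,-6,1]
    - [0,0,0,-8,-1.3,-6,1]
    - [0,0,0,-11,-1.8,-6,1]

```text
time_s: 20.77
tcp_pos: [0.4505, -0.2208, 0.1397]
ee_rot: [[0.149, -0.989, 0.003], [-0.989, -0.149, -0.0], [0.001, -0.003, -1.0]]
wrist_force: [1.0, 0.1, -0.6]
gripper_width: 0.222
gripper_force: 30.0
```

Emit:
arm_command:
  deltas:
    - [0,0,0,-3.5,-0.5,0,1]
    - [0,0,0,-7,-1,0,1]
    - [0,0,0,-10,-1.5,0,1]
    - [0,0,0,-10,-1.5,3,1]
    - [0,0,0,-10,-1.5,6,1]
    - [0,0,0,-10,-1.5,8,1]
    - [0,0,0,-10,-1.5,9,1]
    - [0,0,0,-10,-1.5,9,1]

```text
time_s: 21.43
tcp_pos: [0.4489, -0.1204, 0.0471]
ee_rot: [[0.151, -0.989, -0.004], [-0.989, -0.151, -0.0], [-0.001, 0.004, -1.0]]
wrist_force: [-0.3, 0.8, -0.7]
gripper_width: 0.222
gripper_force: 30.0
```

Emit:
arm_command:
  deltas:
    - [0,0,0,0,0,0,1]
    - [0,0,0,0,0,0.5,1]
    - [0,0,0,0,0,0.9,1]
    - [0,0,0,0,0,1.3,1]
    - [0,0,0,0,0,1.3,1]
    - [0,0,0,0,0,1.3,1]

```text
time_s: 21.93
tcp_pos: [0.4498, -0.1208, 0.0356]
ee_rot: [[0.15, -0.989, 0.0], [-0.989, -0.15, -0.0], [0.0, -0.0, -1.0]]
wrist_force: [-0.5, -0.0, -1.4]
gripper_width: 0.222
gripper_force: 30.0
```

Emit:
arm_command:
  deltas:
    - [0,0,0,0,0,0.1,1]
    - [0,0,0,0,0,0.1,1]
    - [0,0,0,0,0,0.1,0.3]
    - [0,0,0,0,0,0.1,-0.5]
    - [0,0,0,0,0,0.1,-1]
    - [0,0,0,0,0,0.1,-1]
    - [0,0,0,0,0,0.1,-1]
    - [0,0,0,0,0,0.1,-1]

```text
time_s: 22.6
tcp_pos: [0.4499, -0.1207, 0.0346]
ee_rot: [[0.15, -0.989, 0.0], [-0.989, -0.15, 0.0], [0.0, -0.0, -1.0]]
wrist_force: [0.2, 0.3, 0.0]
gripper_width: 0.592
gripper_force: 0.0
```

Emit:
arm_command:
  deltas:
    - [0,0,0,0,0,0,-1]
    - [0,0,0,0,0,-3,-1]
    - [0,0,0,0,0,-6,-1]
    - [0,0,0,0,0,-9.5,-1]
    - [0,0,0,0,0,-13,-1]
    - [0,0,0,0,0,-16.5,-1]
    - [0,0,0,0,0,-19.5,-1]
    - [0,0,0,2.5,-1.5,-19.5,-1]

```text
time_s: 23.27
tcp_pos: [0.4699, -0.1421, 0.2372]
ee_rot: [[0.155, -0.988, 0.014], [-0.988, -0.155, -0.001], [0.003, -0.013, -1.0]]
wrist_force: [1.0, 0.9, 0.4]
gripper_width: 0.991
gripper_force: 0.0
```

Emit:
arm_command:
  deltas:
    - [0,0,0,3.2,-1.8,0,-1]
    - [0,0,0,6.5,-3.6,0,-1]
    - [0,0,0,9.8,-5.4,0,-1]
    - [0,0,0,13,-7.2,0,-1]
    - [0,0,0,16.3,-9,0,-1]
    - [0,0,0,19.2,-10.6,0,-1]
    - [0,0,0,21.1,-11.7,0,-1]
    - [0,0,0,21.1,-11.7,0,-1]

```text
time_s: 23.93
tcp_pos: [0.6172, -0.3374, 0.2271]
ee_rot: [[0.147, -0.989, -0.001], [-0.989, -0.147, -0.0], [-0.0, 0.001, -1.0]]
wrist_force: [-0.5, -0.5, -0.5]
gripper_width: 1.003
gripper_force: 0.0
```

Emit:
arm_command:
  deltas:
    - [0,0,0,0,0,0,-1]
    - [0,0,0,0,0,0,-1]
    - [0,0,0,0,0,0,-1]

```text
time_s: 24.18
tcp_pos: [0.6153, -0.3333, 0.2299]
ee_rot: [[0.151, -0.989, -0.0], [-0.989, -0.151, 0.0], [-0.0, 0.0, -1.0]]
wrist_force: [-0.1, 0.1, -0.3]
gripper_width: 0.992
gripper_force: 0.0
```

```bash
python3 - <<'E'
from h import *
s=sense();print(s["gripper_width"],s["tcp_pos"],goto([.6158,-.334,.152]))
w=capture("wrist");c=cam(w);print([proj(c,p)*1.5625 for p in((.6158,-.334,.185),(.6158,-.334,.085))])
a=cv2.resize(w["pixels"],(800,600),interpolation=cv2.INTER_CUBIC)
sc=capture("side");P=(.5,-.2,.05);h=100
a[360:600,:240]=cv2.resize(cv2.getRectSubPix(sc["pixels"],(2*h,2*h),tuple(map(float,proj(cam(sc),P)[0]))),(240,240))
cv2.imwrite("pics/w6.png",a)
E
```

```text
0.9919080841810657 [ 0.61532823 -0.33327976  0.22988393] (array([ 0.08002433, -0.03679653,  7.78837077]), None)
[array([[400.19758842, 346.53179512]]), array([[400.14703869, 286.23984759]])]
```

View pics/w6.png

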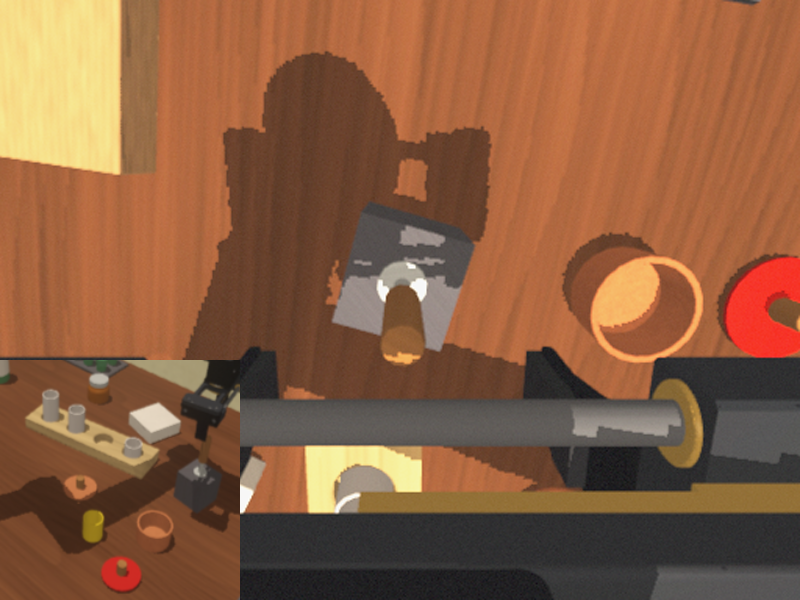

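Emit:
arm_command:
  deltas:
    - [0,0,0,0.05,-0.05,3,-1]
    - [0,0,0,0.05,-0.05,6,-1]
    - [0,0,0,0.05,-0.05,7.8,-1]
    - [0,0,0,0.05,-0.05,7.8,-0.5]
    - [0,0,0,0.05,-0.05,7.8,0.3]
    - [0,0,0,0.05,-0.05,7.8,1]
    - [0,0,0,0.05,-0.05,7.8,1]
    - [0,0,0,0.05,-0.05,7.8,1]

```text
time_s: 24.95
tcp_pos: [0.6173, -0.3348, 0.1538]
ee_rot: [[0.151, -0.989, 0.003], [-0.989, -0.151, -0.001], [0.002, -0.003, -1.0]]
wrist_force: [0.5, -1.2, 0.1]
gripper_width: 0.706
gripper_force: 0.0
```

Emit:
arm_command:
  deltas:
    - [0,0,0,0,0,0,1]
    - [0,0,0,0,0,0,1]
    - [0,0,0,0,0,0,1]
    - [0,0,0,0,0,0,1]
    - [0,0,0,0,0,0,1]
    - [0,0,0,0,0,0,1]
    - [0,0,0,0,0,0,1]
    - [0,0,0,0,0,0,1]

```text
time_s: 25.62
tcp_pos: [0.6163, -0.3345, 0.1513]
ee_rot: [[0.15, -0.989, -0.0], [-0.989, -0.15, 0.0], [-0.0, 0.0, -1.0]]
wrist_force: [-0.1, 0.3, -0.1]
gripper_width: 0.214
gripper_force: 30.0
```

Emit:
arm_command:
  deltas:
    - [0,0,0,0,0,0,1]
    - [0,0,0,0,0,0,1]
    - [0,0,0,0,0,0,1]
    - [0,0,0,0,0,0,1]

```text
time_s: 25.95
tcp_pos: [0.6164, -0.3345, 0.1514]
ee_rot: [[0.15, -0.989, -0.0], [-0.989, -0.15, 0.0], [-0.0, 0.0, -1.0]]
wrist_force: [-0.7, 0.3, -1.1]
gripper_width: 0.215
gripper_force: 30.0
```

```bash
python3 - <<'E'
from h import *
s=sense();print(s["tcp_pos"],s["ee_rot"])
c=cam(capture("wrist"));K,r,t=c;d=np.array([.6153,-.3333,.2299])-s["tcp_pos"]
print("pot",plane((K,r,t-cv2.Rodrigues(r)[0]@d),np.array([647.5,307.5])/1.5625,.05))
R=s["ee_rot"]
for n,P in dict(pot=(.4485,-.3335,.152+.009),cup1=(.6158,-.149,.17)).items():print(n,goto(P))
E
```

```text
[ 0.61637085 -0.33454376  0.15144933] [[ 1.50425804e-01 -9.88621284e-01 -1.83152111e-04]
 [-9.88621295e-01 -1.50425822e-01  8.63106269e-05]
 [-1.12879330e-04  1.68084732e-04 -9.99999980e-01]]
pot [ 0.44661431 -0.3358525   0.05      ]
pot (array([-2.63044197, 16.58017631, -0.95252016]), None)
cup1 (array([-18.35396532,  -2.73466335,  -1.85428627]), None)
```

Emit:
arm_command:
  deltas:
    - [0,0,0,0,0,-1,1]
    - [0,0,0,0,0,-3.5,1]
    - [0,0,0,0,0,-7,1]
    - [0,0,0,0,0,-10,1]
    - [0,0,0,0,0,-10,1]
    - [0,0,0,-0.5,3.5,-10,1]
    - [0,0,0,-1.1,7,-10,1]
    - [0,0,0,-1.6,10.5,-10,1]

```text
time_s: 26.67
tcp_pos: [0.5091, -0.3342, 0.2518]
ee_rot: [[0.151, -0.989, 0.0], [-0.989, -0.151, -0.0], [0.0, -0.0, -1.0]]
wrist_force: [-0.1, -0.3, -0.2]
gripper_width: 0.212
gripper_force: 30.0
```

Emit:
arm_command:
  deltas:
    - [0,0,0,-0.5,3,0,1]
    - [0,0,0,-1,6.1,0,1]
    - [0,0,0,-1,6.1,0,1]
    - [0,0,0,-1,6.1,3,1]
    - [0,0,0,-1,6.1,6,1]
    - [0,0,0,-1,6.1,6,1]
    - [0,0,0,-1,6.1,6,1]

```text
time_s: 27.25
tcp_pos: [0.448, -0.3338, 0.1912]
ee_rot: [[0.151, -0.989, -0.003], [-0.989, -0.151, 0.0], [-0.001, 0.003, -1.0]]
wrist_force: [0.6, -0.5, 1.2]
gripper_width: 0.212
gripper_force: 30.0
```

```bash
python3 - <<'E'
from h import *
print(goto([.4485,-.334,.1604]),sense()["gripper_force"])
sc=capture("side");sd=capture("scene");P=(.4485,-.334,.08);h=48
crop=lambda c:cv2.resize(cv2.getRectSubPix(c["pixels"],(2*h,2*h),tuple(map(float,proj(cam(c),P)[0]))),(400,400),interpolation=cv2.INTER_CUBIC)
cv2.imwrite("pics/d1.png",np.hstack([crop(sc),crop(sd)]))
E
```

```text
(array([ 0.02481937, -0.05291366,  3.07892956]), None) 29.998821993358433
```

View pics/d1.png

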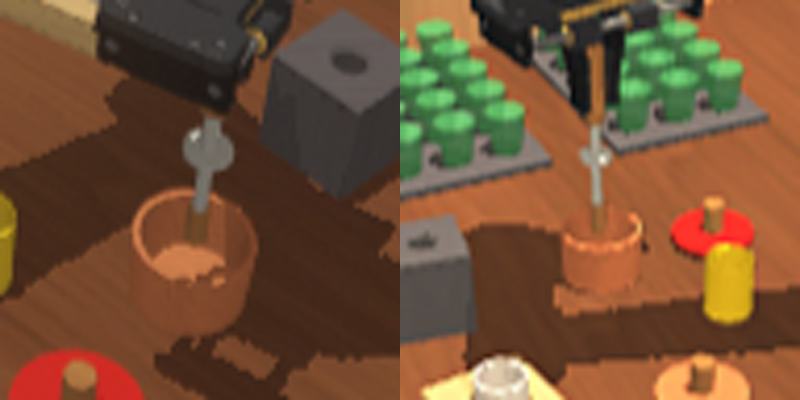

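Emit:
arm_command:
  deltas:
    - [0,0,0,0,0,1,1]
    - [0,0,0,0,0,2,1]
    - [0,0,0,0,0,3,1]
    - [0,0,0,0,0,3,1]
    - [0,0,0,0,0,3,1]
    - [0,0,0,0,0,3,1]
    - [0,0,0,0,0,3,1]
    - [0,0,0,0,0,3,1]

```text
time_s: 28.02
tcp_pos: [0.4487, -0.334, 0.162]
ee_rot: [[0.15, -0.989, 0.001], [-0.989, -0.15, -0.0], [0.001, -0.001, -1.0]]
wrist_force: [0.5, -0.0, -0.3]
gripper_width: 0.21
gripper_force: 30.0
```

Emit:
arm_command:
  deltas:
    - [0,0,0,0,0,-2,1]
    - [0,0,0,0,0,-5,1]
    - [0,0,0,0,0,-8.5,1]
    - [0,0,0,0,0,-11,1]
    - [0,0,0,-2,-2.4,-11,1]
    - [0,0,0,-4.5,-5.5,-11,1]
    - [0,0,0,-7,-8.6,-11,1]
    - [0,0,0,-9.5,-11.7,-11,1]

```text
time_s: 28.68
tcp_pos: [0.5505, -0.2213, 0.2725]
ee_rot: [[0.149, -0.989, 0.002], [-0.989, -0.149, -0.0], [0.0, -0.002, -1.0]]
wrist_force: [-0.2, -1.4, 0.2]
gripper_width: 0.209
gripper_force: 30.0
```

Emit:
arm_command:
  deltas:
    - [0,0,0,-2.5,-3,0,1]
    - [0,0,0,-4.6,-5.6,0,1]
    - [0,0,0,-6.3,-7.65,0,1]
    - [0,0,0,-6.3,-7.65,0,1]
    - [0,0,0,-6.3,-7.65,0,1]
    - [0,0,0,-6.3,-7.65,0,1]

```text
time_s: 29.18
tcp_pos: [0.6156, -0.1487, 0.2716]
ee_rot: [[0.151, -0.989, -0.0], [-0.989, -0.151, -0.0], [0.0, 0.0, -1.0]]
wrist_force: [-0.3, 0.1, -0.2]
gripper_width: 0.213
gripper_force: 30.0
```

```bash
python3 - <<'E'
from h import *
print(goto([.6158,-.149,.1464+.022]),sense()["gripper_force"])
a,b,w=capture("scene"),capture("side"),capture("wrist")
def crop(c,P,h):return cv2.resize(cv2.getRectSubPix(c["pixels"],(2*h,2*h),tuple(map(float,proj(cam(c),P)[0]))),(400,400),interpolation=cv2.INTER_CUBIC)
P=(.60,-.06,.06)
cv2.imwrite("pics/d2.png",np.hstack([crop(a,P,64),crop(b,P,64)]))
E
```

```text
(array([ 0.03315601, -0.02166284, 10.3179606 ]), None) 29.99869919847697
```

View pics/d2.png

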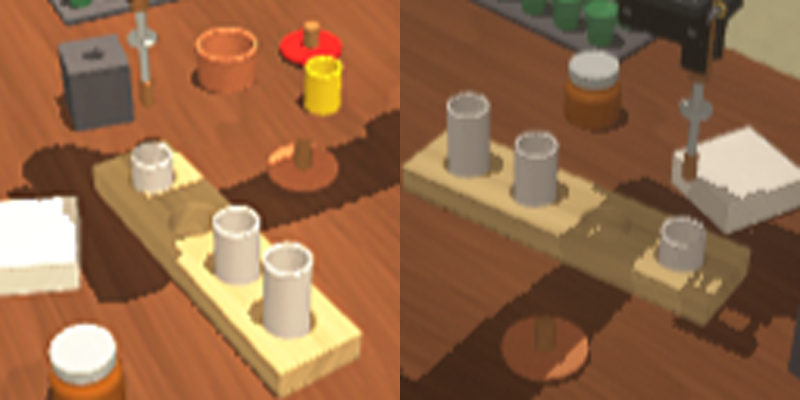

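```bash
python3 - <<'E'
from h import *
cs,cd=cam(capture("scene")),cam(capture("side"));P=(.60,-.06,.06)
f=lambda c,p:proj(c,P)[0]+(np.array(p)-200)/3.125
for n,p,q in(("tip",(147,104),(290,179)),("collar",(142,39),(296,109)),("c1",(151,155),(282,232)),("c3",(236,226),(136,149)),("c4",(287,260),(68,107)),("lid",(303,168),(144,347))):
    print(n,tri([(cs,f(cs,p)),(cd,f(cd,q))]))
E
```

```text
tip (array([ 0.61697659, -0.15078551,  0.12489437]), np.float64(0.09959290266171802))
collar (array([ 0.61739891, -0.14902733,  0.20252002]), np.float64(0.06632459306283153))
c1 (array([ 0.61677194, -0.14901657,  0.06059434]), np.float64(0.3123623468420915))
c3 (array([0.59506958, 0.01956335, 0.08503555]), np.float64(0.18517121966243622))
c4 (array([0.58212027, 0.10142588, 0.10396913]), np.float64(0.2207315915844656))
lid (array([ 0.45126537, -0.12091094,  0.00838565]), np.float64(0.13140150670927953))
```

Emit:
arm_command:
  deltas:
    - [0,0,0,0,0,3,1]
    - [0,0,0,0,0,6,1]
    - [0,0,0,0,0,9,1]
    - [0,0,0,0,0,10.2,1]
    - [0,0,0,0,0,10.2,1]
    - [0,0,0,0,0,10.2,1]
    - [0,0,0,0,0,10.2,1]
    - [0,0,0,0,0,10.2,1]

```text
time_s: 30.1
tcp_pos: [0.617, -0.1488, 0.1717]
ee_rot: [[0.15, -0.989, 0.004], [-0.989, -0.15, -0.0], [0.001, -0.004, -1.0]]
wrist_force: [0.2, -0.7, -0.5]
gripper_width: 0.208
gripper_force: 30.0
```

Emit:
arm_command:
  deltas:
    - [0,0,0,0,0,-3,1]
    - [0,0,0,0,0,-6.5,1]
    - [0,0,0,0,0,-10.2,1]
    - [0,0,0,0,0,-10.2,1]
    - [0,0,0,-3,-0.1,-10.2,1]
    - [0,0,0,-6,-0.2,-10.2,1]
    - [0,0,0,-9.5,-0.3,-10.2,1]
    - [0,0,0,-13,-0.4,-10.2,1]

```text
time_s: 30.77
tcp_pos: [0.6003, -0.0185, 0.2732]
ee_rot: [[0.149, -0.989, 0.003], [-0.989, -0.149, 0.001], [-0.0, -0.003, -1.0]]
wrist_force: [0.9, 0.6, 0.0]
gripper_width: 0.211
gripper_force: 30.0
```

Emit:
arm_command:
  deltas:
    - [0,0,0,-2.5,0,0,1]
    - [0,0,0,-4,-0.05,0,1]
    - [0,0,0,-4,-0.05,0,1]
    - [0,0,0,-4,-0.05,0,1]
    - [0,0,0,-4,-0.05,0,1]
    - [0,0,0,-4,-0.05,0,1]

```text
time_s: 31.27
tcp_pos: [0.595, 0.0193, 0.272]
ee_rot: [[0.149, -0.989, 0.001], [-0.989, -0.149, 0.0], [0.0, -0.001, -1.0]]
wrist_force: [0.3, 0.9, -0.8]
gripper_width: 0.213
gripper_force: 30.0
```

```bash
python3 - <<'E'
from h import *
print(goto([.5945,.0195,.1464+.03]),sense()["gripper_force"])
E
```

```text
(array([-0.0260779 ,  0.05095608,  9.56146839]), None) 29.998432332649827
```

Emit:
arm_command:
  deltas:
    - [0,0,0,0,0,3,1]
    - [0,0,0,0,0,6,1]
    - [0,0,0,0,0,8.5,1]
    - [0,0,0,0,0,9.5,1]
    - [0,0,0,0,0,9.5,1]
    - [0,0,0,0,0,9.5,1]
    - [0,0,0,0,0,9.5,1]
    - [0,0,0,0,0,9.5,1]

```text
time_s: 31.93
tcp_pos: [0.5961, 0.0203, 0.1787]
ee_rot: [[0.15, -0.989, 0.004], [-0.989, -0.15, 0.001], [-0.0, -0.004, -1.0]]
wrist_force: [0.5, 0.3, -0.9]
gripper_width: 0.208
gripper_force: 30.0
```

Emit:
arm_command:
  deltas:
    - [0,0,0,0,0,-3,1]
    - [0,0,0,0,0,-6.5,1]
    - [0,0,0,0,0,-9.5,1]
    - [0,0,0,0,0,-9.5,1]
    - [0,0,0,-3,0,-9.5,1]
    - [0,0,0,-6,0,-9.5,1]
    - [0,0,0,-8.3,0,-9.5,1]
    - [0,0,0,-8.3,0,-9.5,1]

```text
time_s: 32.6
tcp_pos: [0.5823, 0.1056, 0.273]
ee_rot: [[0.154, -0.988, 0.003], [-0.988, -0.154, 0.002], [-0.002, -0.003, -1.0]]
wrist_force: [0.2, -1.7, -1.2]
gripper_width: 0.209
gripper_force: 30.0
```

Emit:
arm_command:
  deltas:
    - [0,0,0,0,0,0,1]
    - [0,0,0,0,0,0,1]
    - [0,0,0,0,0,0,1]

```text
time_s: 32.85
tcp_pos: [0.5825, 0.1015, 0.272]
ee_rot: [[0.15, -0.989, 0.001], [-0.989, -0.15, 0.0], [-0.0, -0.001, -1.0]]
wrist_force: [0.8, -0.1, -0.7]
gripper_width: 0.211
gripper_force: 30.0
```

```bash
python3 - <<'E'
from h import *
print(goto([.5818,.1018,.1464+.032]),sense()["gripper_force"])
E
```

```text
(array([-0.03599309,  0.06847006,  9.36311665]), None) 29.99849117361009
```

Emit:
arm_command:
  deltas:
    - [0,0,0,0,0,3,1]
    - [0,0,0,0,0,6,1]
    - [0,0,0,0,0,8.5,1]
    - [0,0,0,0,0,9.3,1]
    - [0,0,0,0,0,9.3,1]
    - [0,0,0,0,0,9.3,1]
    - [0,0,0,0,0,9.3,1]
    - [0,0,0,0,0,9.3,1]

```text
time_s: 33.52
tcp_pos: [0.5835, 0.1025, 0.1807]
ee_rot: [[0.15, -0.989, 0.004], [-0.989, -0.15, 0.001], [-0.001, -0.004, -1.0]]
wrist_force: [-0.0, 0.0, -1.6]
gripper_width: 0.215
gripper_force: 30.0
```

Emit:
arm_command:
  deltas:
    - [0,0,0,0,0,-3,1]
    - [0,0,0,0,0,-6.5,1]
    - [0,0,0,0,0,-9.5,1]
    - [0,0,0,0,0,-10.5,1]
    - [0,0,0,-3,0.6,-10.5,1]
    - [0,0,0,-6.5,1.3,-10.5,1]
    - [0,0,0,-10,2,-10.5,1]
    - [0,0,0,-12,2.5,-10.5,1]

```text
time_s: 34.18
tcp_pos: [0.5387, 0.2196, 0.2847]
ee_rot: [[0.152, -0.988, 0.002], [-0.988, -0.152, 0.002], [-0.002, -0.002, -1.0]]
wrist_force: [0.0, -0.5, -0.8]
gripper_width: 0.215
gripper_force: 30.0
```

```bash
python3 - <<'E'
from h import *
a,b=capture("scene"),capture("side")
def crop(c,P,h):return cv2.resize(cv2.getRectSubPix(c["pixels"],(2*h,2*h),tuple(map(float,proj(cam(c),P)[0]))),(400,400),interpolation=cv2.INTER_CUBIC)
P=(.53,.25,.08)
cv2.imwrite("pics/d3.png",np.hstack([crop(a,P,100),crop(b,P,100)]))
print(sense()["tcp_pos"])
E
```

```text
[0.53861834 0.21993928 0.28453086]
```

View pics/d3.png

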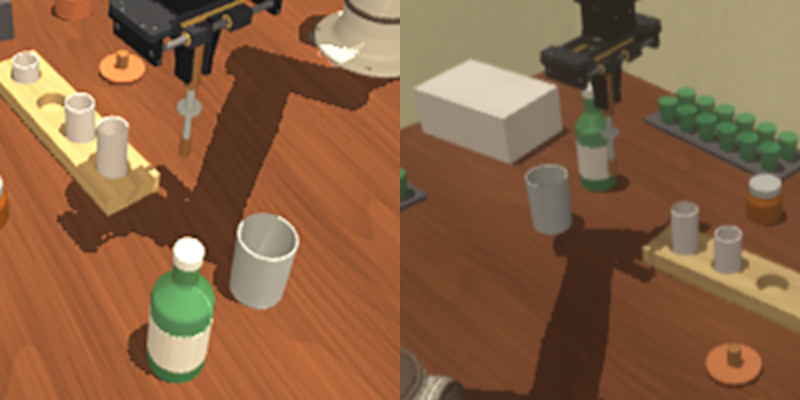

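```bash
python3 - <<'E'
from h import *
cs,cd=cam(capture("scene")),cam(capture("side"));P=(.53,.25,.08)
f=lambda c,p:proj(c,P)[0]+(np.array(p)-200)/2
for n,p,q in(("tumb",(267,238),(147,178)),("bottle top",(188,242),(188,92)),("c4",(112,128),(285,210)),("c3",(80,103),(328,235))):
    print(n,tri([(cs,f(cs,p)),(cd,f(cd,q))]))
print(goto([.495,.339,.1464+.032]))
E
```

```text
tumb (array([0.49824662, 0.34773908, 0.09567432]), np.float64(0.07973017603013118))
bottle top (array([0.63414054, 0.37980861, 0.19675081]), np.float64(0.890218798826057))
c4 (array([0.58266929, 0.10154314, 0.10353042]), np.float64(0.10503498220181443))
c3 (array([0.59395549, 0.01894804, 0.08957159]), np.float64(0.12963216400426436))
(array([-12.66984172,   2.56272255,  10.59498639]), None)
```

Emit:
arm_command:
  deltas:
    - [0,0,0,-4,0.8,0,1]
    - [0,0,0,-8,1.6,0,1]
    - [0,0,0,-11.5,2.2,0,1]
    - [0,0,0,-12.9,2.5,0,1]
    - [0,0,0,-12.9,2.5,0,1]
    - [0,0,0,-12.9,2.5,0,1]
    - [0,0,0,-12.9,2.5,3,1]
    - [0,0,0,-12.9,2.5,6,1]

```text
time_s: 35.05
tcp_pos: [0.4972, 0.34, 0.2253]
ee_rot: [[0.148, -0.989, 0.004], [-0.989, -0.148, 0.004], [-0.003, -0.005, -1.0]]
wrist_force: [0.4, 0.3, -2.7]
gripper_width: 0.211
gripper_force: 30.0
```

Emit:
arm_command:
  deltas:
    - [0,0,0,0,0,2,1]
    - [0,0,0,0,0,4,1]
    - [0,0,0,0,0,4.5,1]
    - [0,0,0,0,0,4.5,1]
    - [0,0,0,0,0,4.5,1]
    - [0,0,0,0,0,4.5,1]
    - [0,0,0,0,0,4.5,1]

```text
time_s: 35.63
tcp_pos: [0.4963, 0.3412, 0.1804]
ee_rot: [[0.15, -0.989, 0.002], [-0.989, -0.15, 0.002], [-0.002, -0.003, -1.0]]
wrist_force: [-0.7, -0.1, -0.7]
gripper_width: 0.212
gripper_force: 30.0
```

Emit:
arm_command:
  deltas:
    - [0,0,0,0,0,-3,1]
    - [0,0,0,0,0,-6.5,1]
    - [0,0,0,0,0,-9.5,1]
    - [0,0,0,0,0,-11,1]
    - [0,0,0,0,0,-11,1]
    - [0,0,0,0,0,-11,1]

```text
time_s: 36.13
tcp_pos: [0.4954, 0.3412, 0.2901]
ee_rot: [[0.15, -0.989, 0.002], [-0.989, -0.15, 0.003], [-0.003, -0.002, -1.0]]
wrist_force: [-0.2, -0.4, -2.4]
gripper_width: 0.212
gripper_force: 30.0
```

```bash
python3 - <<'E'
from h import *
print(goto([.6164,-.3345,.29]))
E
```

```text
(array([68.62234844, -1.79379785, -0.16696362]), None)
```

Emit:
arm_command:
  deltas:
    - [0,0,0,2,0,0,1]
    - [0,0,0,6,-0.2,0,1]
    - [0,0,0,10,-0.3,0,1]
    - [0,0,0,14,-0.4,0,1]
    - [0,0,0,18,-0.5,0,1]
    - [0,0,0,22,-0.6,0,1]
    - [0,0,0,26,-0.7,0,1]
    - [0,0,0,30,-0.8,0,1]

```text
time_s: 36.8
tcp_pos: [0.5475, 0.0435, 0.2869]
ee_rot: [[0.151, -0.989, -0.003], [-0.989, -0.151, -0.001], [0.0, 0.003, -1.0]]
wrist_force: [0.2, -0.4, -0.5]
gripper_width: 0.215
gripper_force: 30.0
```

Emit:
arm_command:
  deltas:
    - [0,0,0,4,-0.1,0,1]
    - [0,0,0,8,-0.2,0,1]
    - [0,0,0,12,-0.3,0,1]
    - [0,0,0,16,-0.4,0,1]
    - [0,0,0,20,-0.5,0,1]
    - [0,0,0,24,-0.6,0,1]
    - [0,0,0,28,-0.7,0,1]
    - [0,0,0,32,-0.8,0,1]

```text
time_s: 37.47
tcp_pos: [0.6038, -0.2713, 0.2865]
ee_rot: [[0.15, -0.989, -0.003], [-0.989, -0.15, 0.001], [-0.002, 0.003, -1.0]]
wrist_force: [0.4, 0.2, -0.7]
gripper_width: 0.209
gripper_force: 30.0
```

Emit:
arm_command:
  deltas:
    - [0,0,0,3.5,-0.1,0,1]
    - [0,0,0,6.6,-0.2,0,1]
    - [0,0,0,6.6,-0.2,2,1]
    - [0,0,0,6.6,-0.2,3.5,1]
    - [0,0,0,6.6,-0.2,3.5,1]
    - [0,0,0,6.6,-0.2,3.5,1]
    - [0,0,0,6.6,-0.2,3.5,1]
    - [0,0,0,6.6,-0.2,3.5,1]

```text
time_s: 38.13
tcp_pos: [0.617, -0.3343, 0.2549]
ee_rot: [[0.151, -0.988, 0.002], [-0.988, -0.151, -0.001], [0.001, -0.002, -1.0]]
wrist_force: [0.5, 0.6, -0.1]
gripper_width: 0.214
gripper_force: 30.0
```

```bash
python3 - <<'E'
from h import *
a=np.radians(-171.35);y=np.array([np.cos(a),np.sin(a),0]);z=np.array([0,0,-1.])
print(goto([.6164,-.3345,.1514],np.c_[np.cross(y,z),y,z]),sense()["tcp_pos"])
E
```

```text
(array([-2.00344382e-03,  7.44659499e-02,  1.03462635e+01]), array([-0.00165639, -0.0012282 ,  0.00093801])) [ 0.61695053 -0.33430735  0.25486367]
```

Emit:
arm_command:
  deltas:
    - [0,0,0,0,0.05,1.5,1]
    - [0,0,0,0,0.05,2.5,1]
    - [0,0,0,0,0.05,3.1,1]
    - [0,0,0,0,0.05,3.7,1]
    - [0,0,0,0,0.05,4.5,1]
    - [0,0,0,0,0.05,4.5,1]
    - [0,0,0,0,0.05,4.5,1]

```text
time_s: 38.72
tcp_pos: [0.6158, -0.3346, 0.208]
ee_rot: [[0.15, -0.989, -0.001], [-0.989, -0.15, 0.0], [-0.0, 0.001, -1.0]]
wrist_force: [0.6, 0.6, -0.3]
gripper_width: 0.207
gripper_force: 30.0
```

Emit:
arm_command:
  deltas:
    - [0,0,0,0,0,1.5,1]
    - [0,0,0,0,0,3,1]
    - [0,0,0,0,0,4.3,1]
    - [0,0,0,0,0,5.1,1]
    - [0,0,0,0,0,5.6,1]
    - [0,0,0,0,0,5.6,1]
    - [0,0,0,0,0,5.6,1]
    - [0,0,0,0,0,5.6,1]

```text
time_s: 39.38
tcp_pos: [0.6165, -0.3349, 0.1536]
ee_rot: [[0.151, -0.989, 0.002], [-0.989, -0.151, -0.001], [0.001, -0.002, -1.0]]
wrist_force: [-0.3, -0.3, -0.0]
gripper_width: 0.213
gripper_force: 30.0
```

Emit:
arm_command:
  deltas:
    - [0,0,0,0,0,0.1,1]
    - [0,0,0,0,0,0.15,1]
    - [0,0,0,0,0,0.15,0.4]
    - [0,0,0,0,0,0.15,0]
    - [0,0,0,0,0,0.15,-0.5]
    - [0,0,0,0,0,0.15,-1]
    - [0,0,0,0,0,0.15,-1]
    - [0,0,0,0,0,0.15,-1]

```text
time_s: 40.05
tcp_pos: [0.616, -0.3347, 0.1512]
ee_rot: [[0.15, -0.989, 0.0], [-0.989, -0.15, -0.0], [0.0, -0.0, -1.0]]
wrist_force: [0.2, 0.2, -0.1]
gripper_width: 0.578
gripper_force: 0.0
```

Emit:
arm_command:
  deltas:
    - [0,0,0,0,0,0,-1]
    - [0,0,0,0,0,0,-1]
    - [0,0,0,0,0,-3,-1]
    - [0,0,0,0,0,-6,-1]
    - [0,0,0,0,0,-9,-1]
    - [0,0,0,-1.5,1,-9,-1]
    - [0,0,0,-4.5,2.5,-9,-1]
    - [0,0,0,-7.5,4.2,-9,-1]

```text
time_s: 40.72
tcp_pos: [0.5628, -0.2666, 0.2409]
ee_rot: [[0.149, -0.989, 0.001], [-0.989, -0.149, 0.0], [0.0, -0.001, -1.0]]
wrist_force: [-0.1, 0.8, 0.8]
gripper_width: 0.998
gripper_force: 0.0
```

Emit:
arm_command:
  deltas:
    - [0,0,0,-3.3,1.9,0,-1]
    - [0,0,0,-6.6,3.8,0,-1]
    - [0,0,0,-10,5.7,0,-1]
    - [0,0,0,-13.3,7.5,0,-1]
    - [0,0,0,-16.1,9.1,0,-1]
    - [0,0,0,-16.1,9.1,3,-1]
    - [0,0,0,-16.1,9.1,6,-1]
    - [0,0,0,-16.1,9.1,6,-1]

```text
time_s: 41.38
tcp_pos: [0.4449, -0.1205, 0.177]
ee_rot: [[0.15, -0.989, -0.009], [-0.989, -0.15, 0.001], [-0.003, 0.009, -1.0]]
wrist_force: [-0.3, 0.1, -0.3]
gripper_width: 0.999
gripper_force: 0.0
```

Emit:
arm_command:
  deltas:
    - [0,0,0,0,0,0,-1]
    - [0,0,0,0,0,0,-1]

```text
time_s: 41.55
tcp_pos: [0.4502, -0.1217, 0.1824]
ee_rot: [[0.151, -0.989, 0.002], [-0.989, -0.151, -0.001], [0.001, -0.002, -1.0]]
wrist_force: [0.6, -0.8, 0.2]
gripper_width: 1.003
gripper_force: 0.0
```

```bash
python3 - <<'E'
from h import *
s=sense();print(s["gripper_width"],s["tcp_pos"],goto([.4499,-.1207,.0346]))
a,b,w=capture("scene"),capture("side"),capture("wrist")
def crop(c,P,h):return cv2.resize(cv2.getRectSubPix(c["pixels"],(2*h,2*h),tuple(map(float,proj(cam(c),P)[0]))),(400,400),interpolation=cv2.INTER_CUBIC)
P=(.53,-.2,.08)
cv2.imwrite("pics/d4.png",np.hstack([crop(a,P,90),crop(b,P,90)]))
E
```

```text
1.003126628187121 [ 0.45016957 -0.12168095  0.18244581] (array([-0.11682434,  0.04049354, 14.78441422]), None)
```

View pics/d4.png

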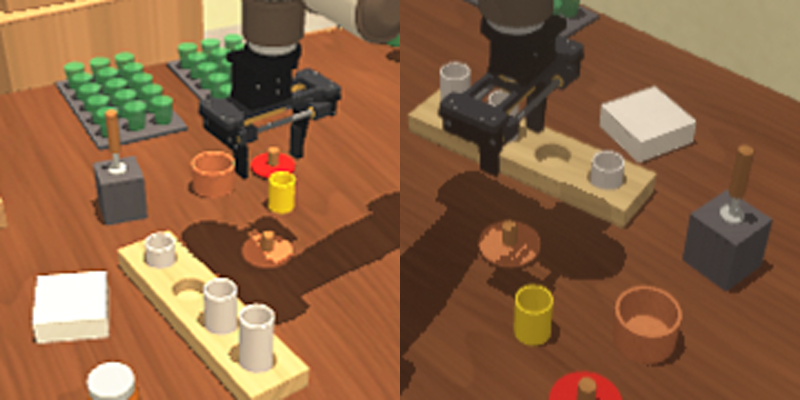

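Emit:
arm_command:
  deltas:
    - [0,0,0,-0.1,0,4,-1]
    - [0,0,0,-0.1,0,8,-1]
    - [0,0,0,-0.1,0,12,-1]
    - [0,0,0,-0.1,0,14.75,-1]
    - [0,0,0,-0.1,0,14.75,-1]
    - [0,0,0,-0.1,0,14.75,-0.5]
    - [0,0,0,-0.1,0,14.75,1]
    - [0,0,0,-0.1,0,14.75,1]

```text
time_s: 42.37
tcp_pos: [0.4508, -0.1203, 0.0358]
ee_rot: [[0.151, -0.989, 0.005], [-0.989, -0.151, 0.0], [0.001, -0.005, -1.0]]
wrist_force: [0.3, -0.2, -0.5]
gripper_width: 0.852
gripper_force: 0.0
```

Emit:
arm_command:
  deltas:
    - [0,0,0,0,0,0,1]
    - [0,0,0,0,0,0,1]
    - [0,0,0,0,0,0,1]
    - [0,0,0,0,0,0,1]
    - [0,0,0,0,0,0,1]
    - [0,0,0,0,0,0,1]
    - [0,0,0,0,0,0,1]
    - [0,0,0,0,0,0,1]

```text
time_s: 43.03
tcp_pos: [0.4487, -0.1204, 0.0335]
ee_rot: [[0.15, -0.989, -0.0], [-0.989, -0.15, -0.0], [0.0, 0.0, -1.0]]
wrist_force: [0.2, -0.2, -0.0]
gripper_width: 0.253
gripper_force: 0.0
```

Emit:
arm_command:
  deltas:
    - [0,0,0,0,0,0,1]
    - [0,0,0,0,0,0,1]
    - [0,0,0,0,0,0,1]
    - [0,0,0,0,0,0,1]
    - [0,0,0,0,0,0,1]

```text
time_s: 43.45
tcp_pos: [0.4487, -0.1204, 0.0335]
ee_rot: [[0.15, -0.989, -0.0], [-0.989, -0.15, -0.0], [-0.0, 0.0, -1.0]]
wrist_force: [-0.0, -0.6, -0.5]
gripper_width: 0.213
gripper_force: 30.0
```

```bash
python3 - <<'E'
from h import *
s=sense();print(s["gripper_width"],s["tcp_pos"],goto([.4485,-.3333,.12]))
E
```

```text
0.21349956720162502 [ 0.4487073  -0.120371    0.03347323] (array([21.04755904,  3.22344576, -8.65254187]), None)
```

Emit:
arm_command:
  deltas:
    - [0,0,0,0,0,-1,1]
    - [0,0,0,0,0,-4,1]
    - [0,0,0,0,0,-8,1]
    - [0,0,0,0,0,-10,1]
    - [0,0,0,2,0.3,-10,1]
    - [0,0,0,5,0.8,-10,1]
    - [0,0,0,8,1.3,-10,1]
    - [0,0,0,11,1.7,-10,1]

```text
time_s: 44.12
tcp_pos: [0.4481, -0.2325, 0.1337]
ee_rot: [[0.151, -0.988, 0.0], [-0.988, -0.151, 0.0], [-0.0, -0.0, -1.0]]
wrist_force: [0.8, -0.1, -0.6]
gripper_width: 0.219
gripper_force: 30.0
```

Emit:
arm_command:
  deltas:
    - [0,0,0,4,0.6,0,1]
    - [0,0,0,7.5,1.1,0,1]
    - [0,0,0,10,1.55,0,1]
    - [0,0,0,10,1.55,0,1]
    - [0,0,0,10,1.55,2,1]
    - [0,0,0,10,1.55,3,1]
    - [0,0,0,10,1.55,3,1]
    - [0,0,0,10,1.55,3,1]

```text
time_s: 44.78
tcp_pos: [0.4477, -0.3322, 0.1028]
ee_rot: [[0.151, -0.988, -0.002], [-0.988, -0.151, 0.001], [-0.001, 0.002, -1.0]]
wrist_force: [0.1, 0.6, -0.8]
gripper_width: 0.22
gripper_force: 30.0
```

Emit:
arm_command:
  deltas:
    - [0,0,0,0,0,0,1]
    - [0,0,0,0,0,0,1]
    - [0,0,0,0,0,0,1]

```text
time_s: 45.03
tcp_pos: [0.4488, -0.3327, 0.1044]
ee_rot: [[0.151, -0.989, 0.001], [-0.989, -0.151, -0.001], [0.001, -0.001, -1.0]]
wrist_force: [0.1, -0.1, -0.3]
gripper_width: 0.221
gripper_force: 30.0
```

```bash
python3 - <<'E'
from h import *
s=sense();print(s["gripper_force"],s["tcp_pos"],goto([.4485,-.3333,.0775]))
E
```

```text
29.99983539339155 [ 0.4487909  -0.33268822  0.10438544] (array([0.05391499, 0.04139211, 2.68853847]), None)
```

Emit:
arm_command:
  deltas:
    - [0,0,0,0.05,0,0.8,1]
    - [0,0,0,0.05,0,1.5,1]
    - [0,0,0,0.05,0,2.1,1]
    - [0,0,0,0.05,0,2.5,1]
    - [0,0,0,0.05,0,2.65,1]
    - [0,0,0,0.05,0,2.65,1]
    - [0,0,0,0.05,0,2.65,1]

```text
time_s: 45.62
tcp_pos: [0.4476, -0.3331, 0.0776]
ee_rot: [[0.151, -0.989, -0.002], [-0.989, -0.151, 0.0], [-0.001, 0.002, -1.0]]
wrist_force: [-2.2, 3.4, 7.1]
gripper_width: 0.222
gripper_force: 30.0
```

Emit:
arm_command:
  deltas:
    - [0,0,0,0,0,0,0.4]
    - [0,0,0,0,0,0,0]
    - [0,0,0,0,0,0,-0.5]
    - [0,0,0,0,0,0,-1]
    - [0,0,0,0,0,0,-1]
    - [0,0,0,0,0,0,-1]
    - [0,0,0,0,0,0,-1]
    - [0,0,0,0,0,0,-1]

```text
time_s: 46.28
tcp_pos: [0.4483, -0.3334, 0.077]
ee_rot: [[0.15, -0.989, -0.0], [-0.989, -0.15, 0.0], [-0.0, 0.0, -1.0]]
wrist_force: [0.0, -0.4, 0.2]
gripper_width: 0.74
gripper_force: 0.0
```

Emit:
arm_command:
  deltas:
    - [0,0,0,0,0,0,-1]
    - [0,0,0,0,0,-3,-1]
    - [0,0,0,0,0,-6,-1]
    - [0,0,0,0,0,-10,-1]
    - [0,0,0,0,0,-14,-1]
    - [0,0,0,-3,0,-17,-1]
    - [0,0,0,-6,2,-17,-1]
    - [0,0,0,-9,3,-17,-1]

```text
time_s: 46.95
tcp_pos: [0.4048, -0.2483, 0.249]
ee_rot: [[0.149, -0.989, 0.004], [-0.989, -0.149, -0.001], [0.001, -0.004, -1.0]]
wrist_force: [0.3, 0.3, -0.6]
gripper_width: 0.999
gripper_force: 0.0
```

Emit:
arm_command:
  deltas:
    - [0,0,0,-4,1,0,-1]
    - [0,0,0,-8,2,0,-1]
    - [0,0,0,-12,2,0,-1]
    - [0,0,0,-16,2,0,-1]
    - [0,0,0,-16,2,0,-1]
    - [0,0,0,-16,2,0,-1]

```text
time_s: 47.45
tcp_pos: [0.3612, -0.0918, 0.2476]
ee_rot: [[0.156, -0.988, 0.002], [-0.988, -0.156, 0.0], [-0.0, -0.002, -1.0]]
wrist_force: [0.6, -1.2, 1.1]
gripper_width: 1.0
gripper_force: 0.0
```

```bash
python3 - <<'E'
from h import *
s=sense();print(s["tcp_pos"],s["gripper_width"],s["wrist_force"])
im={}
for n in("scene","side"):
    c=capture(n);cc=cam(c);cv2.imwrite(f"pics/{n}9.png",c["pixels"])
    old0=cv2.imread(f"pics/{n}0.png");old4=cv2.imread(f"pics/{n}4.png")
    for o,P,h,ref,rn in(("lid/pot",(.4485,-.3335,.055),16,old0,0),("stir",(.6158,-.334,.13),20,old0,0),("tumbler",(.495,.341,.06),20,old0,0),("cup4",(.581,.102,.07),13,old4,4),("cup3",(.594,.0195,.06),13,old4,4)):
        u,v=proj(cc,P)[0].round().astype(int)
        t=ref[v-h:v+h,u-h:u+h]; w=c["pixels"][v-h-12:v+h+12,u-h-12:u+h+12]
        r=cv2.matchTemplate(w,t,cv2.TM_CCOEFF_NORMED);_,m,_,l=cv2.minMaxLoc(r);print(n,o,round(m,3),"shift",l[0]-12,l[1]-12)
E
```

```text
[ 0.36119271 -0.09176956  0.24761083] 1.0000201458736628 [ 0.56520092 -1.2326062   1.05597839]
scene lid/pot 0.982 shift 0 0
scene stir 0.986 shift 0 0
scene tumbler 1.0 shift 0 0
scene cup4 0.982 shift 0 0
scene cup3 0.864 shift 1 0
side lid/pot 0.989 shift 0 0
side stir 0.98 shift 0 0
side tumbler 1.0 shift 0 0
side cup4 0.344 shift -1 10
side cup3 0.435 shift 0 0
```

```bash
python3 - <<'E'
from h import *
c=capture("scene");cc=cam(c);hsv=cv2.cvtColor(c["pixels"],cv2.COLOR_BGR2HSV)
m=((hsv[...,1]<60)&(hsv[...,2]>90)).astype(np.uint8)
n,_,st,ce=cv2.connectedComponentsWithStats(m)
for s,q in zip(st[1:],ce[1:]):
    if 60<s[4]<1500 and 190<q[0]<320: print(s,q.round(1))
t=np.linspace(0,2*np.pi,40)
for x,y,h in((.616,-.149,.055),(.594,.0195,.085),(.5818,.102,.1)):
    P=[(x+.022*np.cos(a),y+.022*np.sin(a),z) for a in t for z in(.032,.006+h)]
    p=proj(cc,P);print("pred",p.min(0).round(1),(p.max(0)-p.min(0)).round(1))
E
```

```text
[293  63  23   7  91] [303.6  66.2]
[250  76  35  12 179] [269.4  81.5]
[224  96  59  28 299] [253.9 113.4]
[202 119  30  14 173] [215.5 126. ]
[191 138  22  15 208] [201.1 145.6]
[214 174  13  15 147] [220.  181.2]
[241 194  31  42 632] [256.9 214.8]
[188 232  21  19 320] [197.9 240.9]
[294 267  16  17 208] [301.5 274.4]
[171 279  41 105 677] [190.8 336.3]
[301 310  12  23 126] [306.1 321.7]
pred [213.4 173.5] [13.9 15. ]
pred [239.7 193.8] [15.  24.6]
pred [255.5 205.4] [15.9 29.7]
```

```bash
python3 -c "
from station import finish_job
print(finish_job())"
```

```text
the job is handed in; nothing more can be done
None
```

I handed the job in at about 47 s without a pass/fail verdict: 55, 85 and 100 mm cups (70 mm absent) racked, pot, cups and tumbler dipped in order, stirrer and lid back; the end state matched in final camera checks (cups by scene view only, arm probably hiding two from the side), while dips were judged from arm position.

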